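Clamp the printing block with a ring spanner in short swings

TASK

The inked printing block lies slack on its bed: take the ring spanner off its wooden rest and, in short swings between fence and block (down over the brass clamp nut, pull clockwise, lift off, swing back, on again), tighten the nut to about 1.2 N m, some 10 N of push at the middle of the blue sleeve. Do not pull beyond 1.4 N m, or the strap crushes the block's edge. Then lay the spanner flat back on its rest; keep the gripper off the wet block and leave everything else where it stands.

Things in the scene. Friction and masses are not known exactly. Their poses are not given: they have to be found in the camera images.
- bed: Fixed wooden printing bed, board 262 x 342 x 26 mm. Origin on the table under the clamp stud's axis; x from its front edge (42 mm before the stud) inwards, y left, z up. Right of the stud a fence, face 46 mm from the axis, top 64 mm up. Fence and block end at the front edge: a handle on the nut sticks out along -x and swings only 0.7 rad either way before it meets their corners.
- block: Loose printing block, dark wood, 240 (x) x 182 (y) x 36 mm, about 1.3 kg, wet dark-blue relief on top, lying on the bed along its axes. Origin under its centre. Right side face 46 mm left of the stud axis, top 62 mm above the table; a tongue 8 mm high and 24 mm wide along that side lies under the strap.
- strap: Loose steel strap 36 x 71 x 8 mm, lying across the bed with the stud through its hole: left end on the block's tongue, right end on a steel packing. Origin on the stud axis at its underside, 34 mm above the table; x and y as the bed's. The slack nut hovers 0.6 to 1.5 mm above it.
- nut_top (a point): Centre of the top of the brass flange nut, 64 mm above the table (0.6 to 1.5 mm more when slack). Hexagon 30 mm across flats, 18 mm high, on a round flange 42 mm wide. x axis to a hexagon corner, z up. Tightens clockwise from above: runs easily (0.2 N m) for 0.9 to 2.4 rad, unknown how far, until the strap bears; there it takes 0.75 N m, then 1 N m more per rad. Stays where left.
- spanner: Loose steel ring spanner, 0.35 kg. Origin at the ring's centre on the underside, z up; straight handle along -x to 183 mm from there, 14 mm wide, 1 to 13 mm above the underside. Head 51 mm wide, 14 mm thick; mass centre about 60 mm from the origin. Through hole 31.2 mm across flats, corners on its x axis and each 60 degrees, 0.07 rad of play on the nut. Let go on the nut, the handle droops.
- grip (a point): On the spanner: centre of the handle 115 mm from the ring's centre, 7 mm above the underside, near the middle of the blue sleeve (94 mm long, soft); axes as the spanner's. At the start this part overhangs the rest by some 20 mm or more.
- rest: Fixed wooden rest block, 100 (x) x 85 (y) x 30 mm. Origin under its centre. The spanner's head and inner handle lie on it, ring's centre some 40 mm from its centre on the +x side, handle end overhanging on the -x side.
- bowl: Bystander: blue ceramic ink bowl, 100 mm across, 45 mm high. Origin under its centre.
- jar: Bystander: amber jar with red cap, 56 mm across, 85 mm high. Origin under its centre.
- palm_brush: Bystander: brown cone-shaped palm-fibre brush standing upright, 68 mm across, 113 mm high. Origin under its centre.
- mallet: Bystander: wooden mallet lying flat, 180 mm long, head 70 x 48 mm. Origin on the table under its handle, 62 mm from the head's centre.
- stud (a point): On the stud's axis, 46 mm above the table: the upper face of the nut's flange, on which the underside of the fully seated spanner lies (18 mm below the nut's top). The threaded stud, 20 mm thick, stands up through the nut to 72 mm above the table: lift the spanner's underside above that to move it sideways, above 64 mm to turn it back. Axes as the bed's.

How it is judged (in metres and radians):
On the way, in this order (a step that is already met when the one before it is completed fails the run):
1. the spanner's ring sits fully down on the nut (horizontal distance between spanner and nut_top below 0.004 m and z of spanner in the frame of nut_top below -0.0135 m and angle between spanner's own z axis and vertical below 0.2 rad), for 0.1 s.
2. the strap holds the block firmly (over 9 N), tightened with the spanner on the nut (contact force between strap and block above 9 N and horizontal distance between spanner and nut_top below 0.004 m and z of spanner in the frame of nut_top below -0.0135 m), for 0.2 s.
At the end, for the whole second after the job is handed in: The strap still presses on the block with more than 9 N (reached at a pull of about 1 N m; the limit of 25 N at about 1.5 N m), and the spanner lies still, flat (within 0.1 rad) and right side up on its rest, ring's centre within 65 mm of the rest's centre (contact force between strap and block above 9 N and horizontal distance between spanner and rest below 0.065 m and z of spanner in the frame of rest between 0.027 and 0.036 m and angle between spanner's own z axis and vertical below 0.1 rad and linear speed of spanner below 0.02 m/s); the robot touches nothing.
It fails at once if the strap presses on the block's edge with more than 25 N (over-tightened, pulled to about 1.5 N m) (contact force between strap and block above 25 N).
It fails at once if the block is shifted by more than 5 mm (distance of block from where it was at the start of the episode above 0.005 m).
It fails at once if the gripper or arm touches the block with more than 2 N (contact force between any of the fingers, the arm and block above 2 N).
It fails at once if a bystander is moved by more than 20 mm (distance of any of bowl, jar, palm_brush, mallet from where it was at the start of the episode above 0.02 m).
It also fails if it takes over 72 s, if anything falls off the work surface, if the arm or the gripper's body presses on something with over 40 N, if the wrist force passes 120 N, or if a joint passes its speed limit or range.

ROBOT

A 6-joint arm with a two-finger parallel gripper is mounted at the origin on the work surface. World frame = base frame: x ahead of the robot, y to its left, z up, the work surface at z = 0. Lengths are in m, angles in degrees, forces in N, time in s.
With the tool pointing down it reaches from about 0.4 to 0.825 m from the base axis. Payload 7 kg.
Tool frame: the origin (TCP) lies midway between the tips of the shut fingers; the grasp point (between the pads) lies 19 mm behind it; z points along the fingers, y is the line along which they close (so a half turn about z gives the same grasp; the last joint's range is limited). The gripper opens to 88 mm and grips with 3 to 60 N. Pads are 19 mm wide; open, the fingers measure 130 mm over their backs; the gripper's body (78 mm by 193 mm) begins 47 mm behind the grasp point.
Start: joints at [-49.842, 20.546, 0.682, 0, -70.136, -16.507], TCP at [0.271, -0.618, 0.227] pointing down, gripper open.
Joint ranges: [-176.03, 176.03], [-82.01, 121.73], [-58.28, 71.71], [-173.87, 95.51], [-174.79, -0.11], [-173.66, 173.66]. Speed limits (degrees/s): [136.94, 136.94, 172.46, 180, 180, 180].

INTERFACE

Orientations are given as [roll, pitch, yaw] about the fixed x, y, z axes, in that order (R = Rz(yaw) Ry(pitch) Rx(roll)).
In Python, from plant import r gives the robot as it stands. The module is installed in compiled form; this text tells all that it offers.
- The arm moves only by the tool play_rows, never from a script. Its argument "rows" is a list of rows, each an object with "slide": the shift along the tool's x, y, z as a fraction of full scale, a list of three; "delta_rot": the turn, a rotation vector about the tool's x, y, z as a fraction of full scale, a list of three; "fingers": the opening, from -1 (shut) to 1 (fully open). In form: [{"slide": [x, y, z], "delta_rot": [rx, ry, rz], "fingers": fingers}, ...]. A call has 1 to 8 rows; each row shifts and turns the commanded pose from where the row before left it, along the tool's axes as they then stand; what a row does not reach is not made up. Full scale, the value 1, is 0.15 m for a shift and 0.08 rad for a turn. A row lasts 1/8 s, in which the tool goes at most 62.5 mm and 10.7 degrees, less where a joint would pass 70% of its speed; a pose out of reach is approached as far as the arm can. A call with a number of a shift or a turn outside -1 to 1 is refused whole. A call with a gripper value outside its range is refused whole. The fingers move at their own pace and stop on an object; "squeeze" is the grip in N (left out, the last holds). Time passes only in rows, so rows that do not move let the fingers close. It gives the time, the measured TCP pose, the force, the opening and the grip force at its end, in the units of the state.
- r.get_state(): the state, without advancing time (a new reading comes with each control period).
- r.capture(name): name is "side" or "top"; returns a dict with "image" (384x512x3 uint8, blue, green, red), "fx", "fy", "cx", "cy" (pixels), "R" (3x3) and "t" (3): a world point X has camera coordinates R X + t. Camera axes: x right, y down, z forward; pixel columns grow to the right and rows downward; lengths in m; the calibration is good to about 2 mm. A picture is of the moment at which its call begins. There is no depth.
- r.close_job(): hands the job in; it is judged then, once.
The state is a dict: "time_s": time; "joints": joint angles; "qd": joint speeds; "joint_torque": joint torques, N m; "tcp_pos": TCP position; "eef_rot": TCP orientation; "contact_force": force on the tool from outside, world axes, zero at the start; "moment": the same for the moment, N m; "gripper_width": finger opening in m; "gripper_force": force on a finger pad.
Only numpy, scipy, OpenCV 4.12 (cv2) and the standard library are available. Lean on these libraries where they do the work, as an engineer would, in place of code of your own. Each camera call takes 0.05 s, during which the arm holds its last target. There are 200 camera calls.

## Working session

There is one attempt and no reset: what is moved stays moved. The work goes in short steps, Python scripts to look and compute and a tool call to move; the robot and the scene stay as the last step left them, time stands still between calls to the robot, and variables do not carry over. Pictures are saved under pics/ and viewed, at most 10 in all, crops included, and the job is handed in when it is done.

Besides the shell and the picture viewer there is one more tool, called after "Emit:" by a JSON object that holds its "method" and its "body", one argument or row to a line. play_rows: Moves the arm, as the interface text tells. Shift numbers are shares of 0.15 m and turn numbers shares of 0.08 rad, none past 1 either way. Its arguments: {"type":"object","properties":{"rows":{"type":"array"},"squeeze":{"type":"number"}},"required":["rows"]}

```bash
mkdir -p pics; cat > h.py <<'E'
import numpy as np,cv2
from plant import r
def ray(c,u,v,z):
    R=np.array(c["R"]);t=np.array(c["t"]).ravel()
    o=-R.T@t; d=R.T@np.array([(u-c["cx"])/c["fx"],(v-c["cy"])/c["fy"],1])
    return o+d*(z-o[2])/d[2]
def proj(c,X):
    p=np.array(c["R"])@np.array(X)+np.array(c["t"]).ravel()
    return c["fx"]*p[0]/p[2]+c["cx"],c["fy"]*p[1]/p[2]+c["cy"]
E
python3 - <<'E'
from h import *
for n in("top","side"):
    c=r.capture(n);cv2.imwrite(f"pics/{n}0.png",c["image"]);
    cv2.imwrite(f"pics/{n}0b.png",cv2.resize(c["image"],(800,600),interpolation=cv2.INTER_CUBIC))
    print(n,c["fx"],-np.array(c["R"]).T@np.array(c["t"]).ravel(),np.round(c["R"],3).tolist())
print(r.get_state())
E
```

```text
top 456.7587652479277 [ 0.3100962  -0.01028216  1.53263357] [[0.02, -1.0, -0.007], [-0.99, -0.019, -0.137], [0.136, 0.01, -0.991]]
side 447.43682293629183 [0.11524401 1.01429566 1.08763029] [[-0.925, -0.38, 0.017], [-0.271, 0.626, -0.731], [0.268, -0.681, -0.682]]
{'time_s': 0.1, 'joints': array([-4.98423919e+01,  2.05854843e+01,  6.41634043e-01, -1.91006565e-02,
       -7.01366282e+01, -1.65070291e+01]), 'qd': array([ 0.01220855, -0.04250228,  0.17605662,  0.06918241,  0.07857695,
        0.15022736]), 'joint_torque': array([-1.54859819e-03, -5.84162307e+01,  2.93747646e+01,  7.01549158e+00,
        1.01509859e-02, -7.19236323e-05]), 'tcp_pos': array([ 0.27059946, -0.61792235,  0.22575278]), 'eef_rot': array([ 1.79917736e+02, -5.65173914e-03, -1.56355920e+02]), 'contact_force': array([-0.79117927,  0.25919662,  0.16652227]), 'moment': array([-0.00172595, -0.0273632 ,  0.03857991]), 'gripper_force': 0.0, 'gripper_width': 0.08769617888913803}
```

View pics/top0b.png

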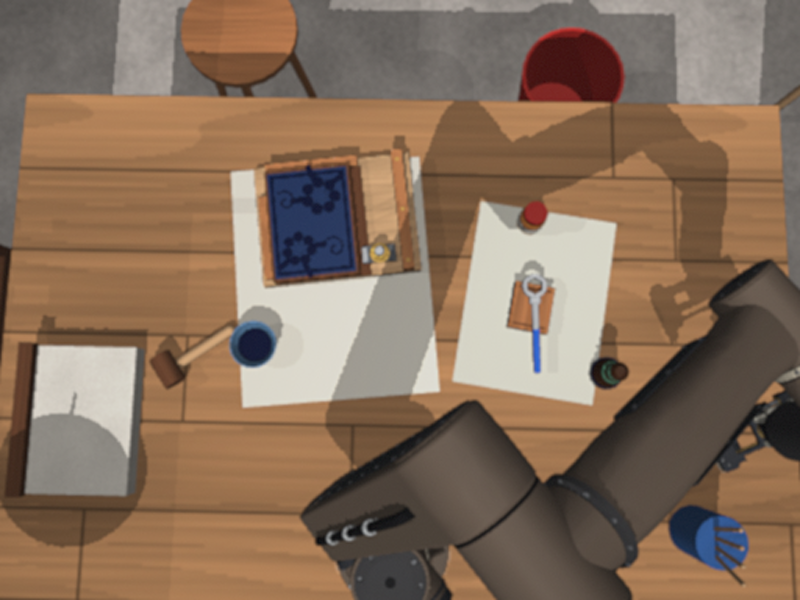

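View pics/side0b.png

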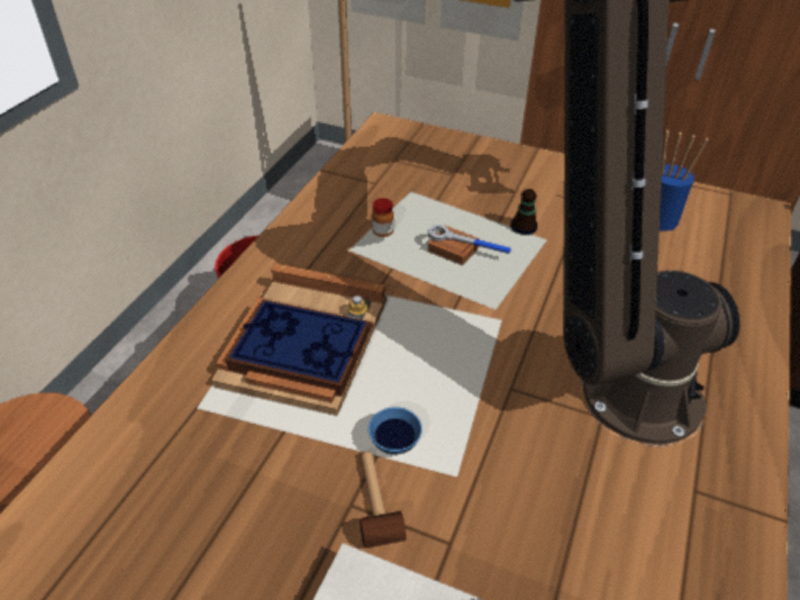

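The top view (800x600 scale) shows the spanner ring at about (535,287) with its blue sleeve running down to (537,372). The nut is at (379,253), with the block to its left and the fence to its right. In the side view the nut is at (358,306) and the spanner ring at (439,235).

```bash
python3 - <<'E'
from h import *
C={n:r.capture(n) for n in("top","side")}
s=1.5625
def mask(c,box,f):
    im=c["image"]; x0,y0,x1,y1=[int(b/s) for b in box]
    h=cv2.cvtColor(im,cv2.COLOR_BGR2HSV).astype(int); m=np.zeros(im.shape[:2],bool)
    m[y0:y1,x0:x1]=f(h[...,0],h[...,1],h[...,2])[y0:y1,x0:x1]
    v,u=np.nonzero(m); return np.c_[u,v].astype(float)
blue=lambda h,S,v:(h>100)&(h<130)&(S>130)&(v>60)
brass=lambda h,S,v:(h>18)&(h<32)&(S>110)&(v>90)
steel=lambda h,S,v:(S<60)&(v>70)&(v<185)
def tri(pt,ps):
    A=[];b=[]
    for c,p in((C["top"],pt),(C["side"],ps)):
        o=ray(c,*p,0);d=ray(c,*p,.5)-o;d/=np.linalg.norm(d);P=np.eye(3)-np.outer(d,d);A.append(P);b.append(P@o)
    x=np.linalg.lstsq(np.vstack(A),np.hstack(b),rcond=None)[0]; return x
# sleeve
bt=mask(C["top"],(515,320,560,385),blue); bs=mask(C["side"],(465,230,520,260),blue)
print("sleeve",len(bt),len(bs),bt.mean(0)*s,bs.mean(0)*s,"tri",tri(bt.mean(0),bs.mean(0)),"z37",ray(C["top"],*bt.mean(0),.04))
W=np.array([ray(C["top"],*p,.042) for p in bt])[:,:2]; m=W.mean(0); d=np.linalg.svd(W-m)[2][0]; d*=np.sign(d[0]); L=(W-m)@d
print("dir",d,np.degrees(np.arctan2(d[1],d[0])),"len",L.min(),L.max())
nt=mask(C["top"],(362,235,400,270),brass); ns=mask(C["side"],(340,290,375,325),brass)
print("nut",len(nt),len(ns),nt.mean(0)*s,ns.mean(0)*s,tri(nt.mean(0),ns.mean(0)),ray(C["top"],*nt.mean(0),.06),ray(C["side"],*ns.mean(0),.06))
# crops
def crop(c,box,k):
    x0,y0,x1,y1=[int(b/s) for b in box]; return cv2.resize(c["image"][y0:y1,x0:x1],(400,300),interpolation=cv2.INTER_NEAREST)
a=np.vstack([np.hstack([crop(C["top"],(335,215,435,290),4),crop(C["top"],(485,260,605,350),4)]),np.hstack([crop(C["side"],(320,275,400,335),4),crop(C["side"],(410,205,530,295),4)])])
cv2.imwrite("pics/crop.png",a)
E
```

```text
sleeve 81 68 [535.86033951 349.55632716] [491.03860294 245.22058824] tri [ 0.41176942 -0.29625261  0.03252762] z37 [ 0.41074075 -0.29493143  0.04      ]
dir [0.99997117 0.00759343] 0.4350758209331186 len -0.04313022044750672 0.04149777582257765
nut 79 72 [379.3710443 253.5403481] [357.40017361 307.70399306] [0.60999382 0.03678276 0.04033743] [0.60454085 0.03574377 0.06      ] [0.60228005 0.05526307 0.06      ]
```

View pics/crop.png

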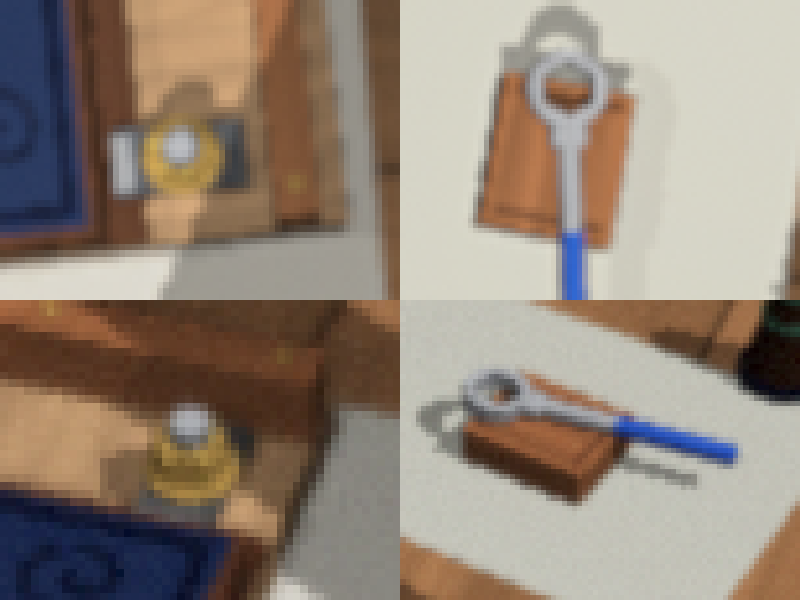

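The crop shows the bright stud tip on the brass nut, and the spanner ring near the top end of the rest with its handle about parallel to world x. Next I refine the stud centre, ring centre and bed yaw.

```bash
python3 - <<'E'
from h import *
C={n:r.capture(n) for n in("top","side")}
def cen(c,x0,y0,x1,y1,f):
    h=cv2.cvtColor(c["image"],cv2.COLOR_BGR2HSV).astype(int); m=f(h[...,0],h[...,1],h[...,2]).astype(np.uint8)
    k=np.zeros_like(m);k[y0:y1,x0:x1]=m[y0:y1,x0:x1]
    return k
T,S=C["top"],C["side"]
def mean(k): v,u=np.nonzero(k); return np.array([u.mean(),v.mean()]),len(u)
gray=lambda h,s,v:(s<70)&(v>130)
p,n=mean(cen(T,238,155,248,165,gray)); q,n2=mean(cen(S,222,185,236,198,gray))
print("stud",p,n,q,n2,ray(T,*p,.07),ray(S,*q,.069))
brass=lambda h,s,v:(h>18)&(h<34)&(s>90)&(v>60)
k=cen(T,234,150,252,172,lambda h,s,v:brass(h,s,v)|gray(h,s,v))
# flange + nut extents
k2=cen(T,236,152,251,171,brass);v,u=np.nonzero(k2);print("brass ext",u.min(),u.max(),v.min(),v.max(),ray(T,(u.min()+u.max())/2,(v.min()+v.max())/2,.05))
# relief
k=cen(T,160,95,236,188,lambda h,s,v:(h>105)&(h<130)&(s>80)&(v>30))
k=cv2.morphologyEx(k,cv2.MORPH_CLOSE,np.ones((5,5)))
cn=max(cv2.findContours(k,0,1)[0],key=cv2.contourArea)[:,0].astype(float)
W=np.array([ray(T,*p,.062)[:2] for p in cn],np.float32);print("block",cv2.minAreaRect(W))
# ring: gray pixels on the spanner head
k=cen(T,326,176,360,196,lambda h,s,v:(s<60)&(v>120)&(v<215))
for z in (.043,):
  cn=cv2.findContours(cen(T,328,165,358,215,lambda h,s,v:(h>95)&(h<130)&(s>15)&(s<70)&(v>100)),0,1)[0]
  cn=max(cn,key=cv2.contourArea)[:,0].astype(float);W=np.array([ray(T,*p,z)[:2] for p in cn],np.float32)
  print("ring ext",W.min(0),W.max(0),cv2.minAreaRect(W),len(W))
im=T["image"][165:205,326:362];print(cv2.cvtColor(im,cv2.COLOR_BGR2HSV)[18,:,:].tolist())
E
```

```text
stud [242.32258065 159.90322581] 31 [228.2        191.13333333] 15 [0.61035771 0.03716091 0.07      ] [0.61158211 0.03908776 0.069     ]
brass ext 237 249 156 167 [0.60912949 0.03544599 0.05      ]
block ((0.6728289127349854, 0.18308110535144806), (0.2327893227338791, 0.16593335568904877), 7.456649303436279)
ring ext [ 0.44237298 -0.30128253] [ 0.44564635 -0.30125782] ((0.4440096616744995, -0.30127018690109253), (0.003273461014032364, 0.0), 179.5675506591797) 2
[[26, 18, 216], [30, 16, 197], [18, 23, 145], [12, 104, 120], [12, 148, 155], [12, 148, 167], [12, 145, 149], [10, 111, 126], [3, 18, 130], [105, 9, 167], [108, 7, 180], [8, 19, 145], [10, 111, 129], [12, 156, 141], [13, 149, 147], [12, 145, 149], [12, 143, 160], [12, 144, 166], [12, 143, 164], [12, 144, 147], [8, 66, 124], [120, 3, 160], [113, 5, 188], [5, 9, 175], [11, 47, 159], [12, 70, 156], [13, 54, 162], [18, 34, 181], [23, 26, 199], [23, 22, 205], [24, 20, 206], [26, 19, 206], [26, 20, 206], [26, 19, 205], [26, 20, 206], [26, 20, 207]]
```

```bash
cat >> h.py <<'E'
def plan(p,yaw,q,yaw2,n):
    "rows from pose p,yaw(deg) to q,yaw2; tool down: x=(c,s,0) y=(s,-c,0) z=(0,0,-1)"
    p=np.array(p,float);q=np.array(q,float);d=(q-p)/n;w=-np.radians((yaw2-yaw+180)%360-180)/n
    for i in range(n):
        a=np.radians(yaw)-w*i;c,s=np.cos(a),np.sin(a)
        print(np.round(np.array([c*d[0]+s*d[1],s*d[0]-c*d[1],-d[2]])/.15,4).tolist(),round(w/.08,3))
E
python3 - <<'E'
from h import *
st=r.get_state();T=r.capture("top")
print(ray(T,341.75,182.5,.044),ray(T,342.95,223.7,.042))
p=st["tcp_pos"];plan(p,st["eef_rot"][2],[.43,-.295,.12],-179.5,8)
E
```

```text
[ 0.54607065 -0.29116193  0.044     ] [ 0.4106581  -0.29454838  0.042     ]
[-0.2296, 0.1934, 0.0885] 0.631
[-0.2196, 0.2048, 0.0885] 0.631
[-0.2089, 0.2156, 0.0885] 0.631
[-0.1978, 0.2259, 0.0885] 0.631
[-0.1861, 0.2356, 0.0885] 0.631
[-0.174, 0.2447, 0.0885] 0.631
[-0.1614, 0.2531, 0.0885] 0.631
[-0.1485, 0.261, 0.0885] 0.631
```

```bash
python3 - <<'E'
from h import *
T=r.capture("top");S=r.capture("side");s=1.5625
print(ray(T,618/s,371/s,.113),ray(T,603/s,373/s,.03),ray(S,524/s,231/s,0),ray(S,529/s,193/s,.113))
for c,n,b in((T,"t",(355,205,410,260)),(S,"s",(310,105,365,160))):
    cv2.imwrite(f"pics/b{n}.png",cv2.resize(c["image"][b[1]:b[3],b[0]:b[2]],(380,380),interpolation=0))
cv2.imwrite("pics/b.png",np.hstack([cv2.imread("pics/bt.png"),cv2.imread("pics/bs.png")]))
E
```

```text
[ 0.36668382 -0.44272133  0.113     ] [ 0.36520214 -0.43662824  0.03      ] [ 0.36124406 -0.42619244  0.        ] [ 0.36505132 -0.43006946  0.113     ]
```

Emit:
{"method": "play_rows", "body": {
  "rows": [
    {"slide": [-0.2296, 0.1934, 0.0], "delta_rot": [0, 0, 0.631], "fingers": 0.0},
    {"slide": [-0.2196, 0.2048, 0.0], "delta_rot": [0, 0, 0.631], "fingers": 0.0},
    {"slide": [-0.2089, 0.2156, 0.1], "delta_rot": [0, 0, 0.631], "fingers": 0.0},
    {"slide": [-0.1978, 0.2259, 0.1], "delta_rot": [0, 0, 0.631], "fingers": 0.0},
    {"slide": [-0.1861, 0.2356, 0.1], "delta_rot": [0, 0, 0.631], "fingers": 0.0},
    {"slide": [-0.174, 0.2447, 0.1], "delta_rot": [0, 0, 0.631], "fingers": 0.0},
    {"slide": [-0.1614, 0.2531, 0.1], "delta_rot": [0, 0, 0.631], "fingers": 0.0},
    {"slide": [-0.1485, 0.261, 0.1], "delta_rot": [0, 0, 0.631], "fingers": 0.0}
  ]
}}

```text
time_s: 1.45
tcp_pos: [0.4307, -0.2938, 0.1365]
eef_rot: [-180.0, 0.0, -179.6]
contact_force: [0.5, 0.1, 0.9]
gripper_width: 0.0439
gripper_force: 0.0
```

View pics/b.png

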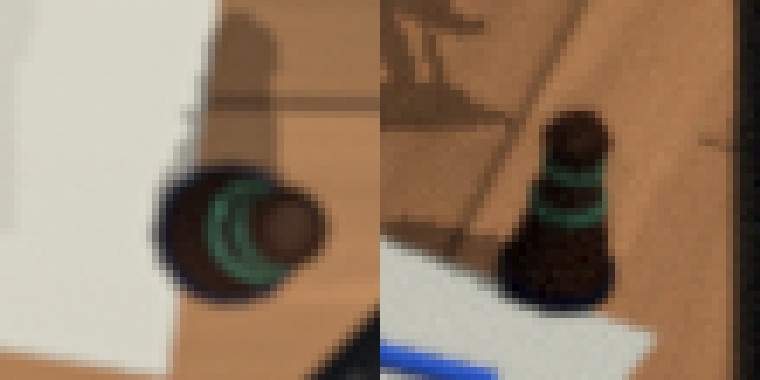

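The brush stands at about (0.365,-0.435) and its narrow neck clears the gripper body by about 25 mm. I'm descending and gripping.

Emit:
{"method": "play_rows", "body": {
  "rows": [
    {"slide": [0.005, 0, 0.26], "delta_rot": [0, 0, 0], "fingers": 0.0},
    {"slide": [0, 0, 0.26], "delta_rot": [0, 0, 0], "fingers": 0.0},
    {"slide": [0, 0, 0.26], "delta_rot": [0, 0, 0], "fingers": 0.0},
    {"slide": [0, 0, 0.0], "delta_rot": [0, 0, -0.1], "fingers": 0.0},
    {"slide": [0, 0, 0], "delta_rot": [0, 0, 0], "fingers": -1},
    {"slide": [0, 0, 0], "delta_rot": [0, 0, 0], "fingers": -1},
    {"slide": [0, 0, 0], "delta_rot": [0, 0, 0], "fingers": -1},
    {"slide": [0, 0, 0], "delta_rot": [0, 0, 0], "fingers": -1}
  ],
  "squeeze": 60
}}

```text
time_s: 2.45
tcp_pos: [0.4298, -0.295, 0.0205]
eef_rot: [-180.0, 0.1, -179.0]
contact_force: [-1.5, 2.9, 7.3]
gripper_width: 0.0132
gripper_force: 59.9
```

```bash
python3 - <<'E'
from h import *
plan([.4298,-.295,.13],-179,[.5204,-.0355,.09],-179+38.5,10)
E
```

```text
[-0.0634, 0.1719, 0.0267] -0.84
[-0.0748, 0.1673, 0.0267] -0.84
[-0.0859, 0.1619, 0.0267] -0.84
[-0.0965, 0.1557, 0.0267] -0.84
[-0.1068, 0.1489, 0.0267] -0.84
[-0.1165, 0.1414, 0.0267] -0.84
[-0.1258, 0.1333, 0.0267] -0.84
[-0.1344, 0.1245, 0.0267] -0.84
[-0.1425, 0.1152, 0.0267] -0.84
[-0.1499, 0.1054, 0.0267] -0.84
```

Emit:
{"method": "play_rows", "body": {
  "rows": [
    {"slide": [0, 0, -0.1], "delta_rot": [0, 0, 0], "fingers": -1},
    {"slide": [0, 0, -0.2], "delta_rot": [0, 0, 0], "fingers": -1},
    {"slide": [0, 0, -0.2], "delta_rot": [0, 0, 0], "fingers": -1},
    {"slide": [0, 0, -0.23], "delta_rot": [0, 0, 0], "fingers": -1},
    {"slide": [0, 0, 0], "delta_rot": [0, 0, 0], "fingers": -1}
  ]
}}

```text
time_s: 3.08
tcp_pos: [0.4307, -0.2957, 0.1323]
eef_rot: [-179.9, 0.3, -179.0]
contact_force: [-0.7, -0.1, -3.7]
gripper_width: 0.013
gripper_force: 59.9
```

Emit:
{"method": "play_rows", "body": {
  "rows": [
    {"slide": [-0.0634, 0.1719, 0], "delta_rot": [0, 0, -0.84], "fingers": -1},
    {"slide": [-0.0748, 0.1673, 0], "delta_rot": [0, 0, -0.84], "fingers": -1},
    {"slide": [-0.0859, 0.1619, 0], "delta_rot": [0, 0, -0.84], "fingers": -1},
    {"slide": [-0.0965, 0.1557, 0], "delta_rot": [0, 0, -0.84], "fingers": -1},
    {"slide": [-0.1068, 0.1489, 0], "delta_rot": [0, 0, -0.84], "fingers": -1},
    {"slide": [-0.1165, 0.1414, 0], "delta_rot": [0, 0, -0.84], "fingers": -1},
    {"slide": [-0.1258, 0.1333, 0.05], "delta_rot": [0, 0, -0.84], "fingers": -1},
    {"slide": [-0.1344, 0.1245, 0.05], "delta_rot": [0, 0, -0.84], "fingers": -1}
  ]
}}

```text
time_s: 4.08
tcp_pos: [0.5011, -0.0868, 0.1133]
eef_rot: [180.0, -0.1, -148.1]
contact_force: [0.5, 0.1, -3.5]
gripper_width: 0.0131
gripper_force: 59.9
```

Emit:
{"method": "play_rows", "body": {
  "rows": [
    {"slide": [-0.1425, 0.1152, 0.05], "delta_rot": [0, 0, -0.84], "fingers": -1},
    {"slide": [-0.1499, 0.1054, 0.08], "delta_rot": [0, 0, -0.84], "fingers": -1},
    {"slide": [0, 0, 0.06], "delta_rot": [0, 0, 0], "fingers": -1},
    {"slide": [0, 0, 0.0], "delta_rot": [0, 0, 0], "fingers": -1},
    {"slide": [0, 0, 0], "delta_rot": [0, 0, 0], "fingers": -1}
  ]
}}

```text
time_s: 4.7
tcp_pos: [0.5196, -0.0363, 0.0856]
eef_rot: [180.0, -0.0, -140.6]
contact_force: [0.1, -0.4, -3.6]
gripper_width: 0.0135
gripper_force: 59.9
```

```bash
python3 - <<'E'
from h import *
b={"top":(215,135,275,180),"side":(195,160,275,220)};o=[]
for n in b:
    c=r.capture(n);x0,y0,x1,y1=b[n];cv2.imwrite(f"pics/h1{n}.png",c["image"]);o.append(cv2.resize(c["image"][y0:y1,x0:x1],(400,300),interpolation=cv2.INTER_CUBIC))
cv2.imwrite("pics/h1.png",np.vstack(o))
s=r.get_state();print(s["tcp_pos"],s["eef_rot"],s["contact_force"],s["moment"])
E
```

```text
[ 0.51995572 -0.03620218  0.08596041] [-1.79985857e+02  2.47920947e-02 -1.40585114e+02] [ 0.18397365  0.3232557  -3.36908811] [-0.09258886  0.19235081  0.00672778]
```

View pics/h1.png

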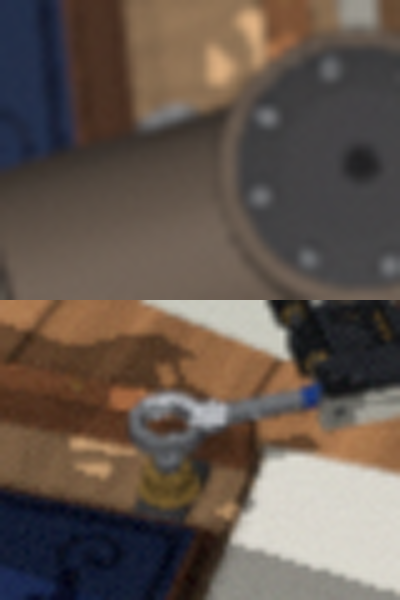

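The top camera's view of the nut is blocked by the arm. The side crop shows the ring hovering over the nut, centred near crop pixel (168,120). Next I get the numbers from the side image.

```bash
python3 - <<'E'
from h import *
c=r.capture("side");h=cv2.cvtColor(c["image"],cv2.COLOR_BGR2HSV).astype(int)
for y in range(174,198,1): print(y,' '.join(f"{a:3d}/{b:3d}" for a,b in zip(h[y,218:258,1],h[y,218:258,2])) if y in(180,184,188) else '')
s=r.get_state();p=s["tcp_pos"];a=np.radians(s["eef_rot"][2]+180);d=np.array([np.cos(a),np.sin(a),0]);n=np.array([-d[1],d[0],0]);g=p.copy();g[2]+=.0165
m=((h[...,1]<70)&(h[...,2]>90)).astype(np.uint8);k=np.zeros_like(m);k[174:197,216:237]=m[174:197,216:237]
cn=max(cv2.findContours(k,0,1)[0],key=cv2.contourArea)[:,0];print("ext",cn.min(0),cn.max(0))
for L in(.116,.122):
  R=g+L*d
  for z in(-.007,.007):
    q=np.array([proj(c,R+.0255*(np.cos(t)*d+np.sin(t)*n)+[0,0,z]) for t in np.linspace(0,6.28,60)]);print(L,z,"pred ext",q.min(0),q.max(0))
for L in(.03,.05,.07,.09):print(L,proj(c,g+L*d+[0,0,.006]))
b=((h[...,0]>100)&(h[...,0]<130)&(h[...,1]>130)&(h[...,2]>70));v,u=np.nonzero(b[160:200,245:270]);print("blue",u.min()+245,u.max()+245,v.min()+160,v.max()+160)
for u in(238,242,246,250,254): vv=[v for v in range(165,200) if h[v,u,1]<75 and h[v,u,2]>80];print(u,vv)
E
```

```text
174 
175 
176 
177 
178 
179 
180 153/160 153/165 154/161 148/150  91/129  22/125   3/150   6/158  10/173  13/181   9/163  13/141  12/153   8/160  11/169   5/151  16/125  20/113  14/127  21/149  35/146  64/144  66/116  56/110  32/112  11/111   5/112   7/112   9/109   7/110   9/116  11/114   7/114  12/108  10/104  10/101  20/101  85/ 99 157/104 176/ 97
181 
182 
183 
184 159/ 88 142/ 90  84/ 85   3/ 97   9/111   3/ 74  76/ 70 117/ 85 132/ 87 134/ 74 133/ 71 155/ 64 133/ 73 102/ 80  20/100   7/149  11/163   8/167  13/176  13/176  12/172   8/161   9/108  36/ 85  46/ 83  88/ 81 116/ 81 100/ 66 128/106 128/138 132/147 133/151 134/162 143/155 140/153 137/151 139/150 135/153 135/163 132/162
185 
186 
187 
188 134/120 141/107 139/101  73/ 84  16/ 80   7/ 76  14/ 91  15/105  10/105  14/108  10/102  13/100  13/ 99  13/ 95  19/ 82  15/ 70   9/ 60  82/ 59 130/ 63 147/ 64 158/ 63 156/ 62 160/ 62 155/ 74 153/ 80 147/ 78 166/ 63 142/ 54 128/ 80 122/ 96 118/ 99 115/100 121/ 99 131/ 99 130/102 136/101 139/103 133/102 142/104 139/108
189 
190 
191 
192 
193 
194 
195 
196 
197 
ext [221 178] [236 188]
[... 281 characters left out ...]
] [234.57766592 187.55657465]
0.03 (np.float64(253.74861218942388), np.float64(177.40929424685913))
0.05 (np.float64(247.94980806834212), np.float64(178.50608184034655))
0.07 (np.float64(242.11556109700416), np.float64(179.60957310542332))
0.09 (np.float64(236.24554533413726), np.float64(180.71982969072198))
blue 256 258 177 180
238 [165, 166, 180, 181, 182, 183, 184, 185]
242 [165, 166, 167, 180, 181, 182, 183, 184]
246 [165, 166, 167, 168, 169, 179, 180, 181, 182, 183, 193, 194, 195, 196, 197, 198, 199]
250 [165, 166, 167, 168, 169, 170, 171, 179, 180, 181, 182, 189, 190, 191, 192, 193, 194, 195, 196, 197, 198, 199]
254 [178, 179, 180, 181, 190, 191, 192, 193, 194, 195, 196, 197, 198, 199]
```

The vision numbers agree with the expected geometry: arm length L is about 0.116 m, there is no droop, and the ring is within about 1 mm of the stud. I'll lower the ring around the stud tip, still above the nut, and probe sideways to centre it.

Emit:
{"method": "play_rows", "body": {
  "rows": [
    {"slide": [0.004, 0, 0.06], "delta_rot": [0, 0, 0], "fingers": -1},
    {"slide": [0, 0, 0.06], "delta_rot": [0, 0, 0], "fingers": -1},
    {"slide": [0, 0, 0.06], "delta_rot": [0, 0, 0], "fingers": -1},
    {"slide": [0, 0, 0], "delta_rot": [0, 0, 0], "fingers": -1},
    {"slide": [0, 0, 0], "delta_rot": [0, 0, 0], "fingers": -1}
  ]
}}

```text
time_s: 5.48
tcp_pos: [0.5196, -0.036, 0.0585]
eef_rot: [-180.0, -0.0, -140.5]
contact_force: [0.2, 0.5, -3.4]
gripper_width: 0.0132
gripper_force: 59.9
```

Emit:
{"method": "play_rows", "body": {
  "rows": [
    {"slide": [0.02, 0, 0], "delta_rot": [0, 0, 0], "fingers": -1},
    {"slide": [0.01, 0, 0], "delta_rot": [0, 0, 0], "fingers": -1},
    {"slide": [0, 0, 0], "delta_rot": [0, 0, 0], "fingers": -1}
  ]
}}

```text
time_s: 5.85
tcp_pos: [0.516, -0.039, 0.0588]
eef_rot: [-180.0, 0.0, -140.5]
contact_force: [0.1, -0.5, -4.2]
gripper_width: 0.0133
gripper_force: 59.9
```

Emit:
{"method": "play_rows", "body": {
  "rows": [
    {"slide": [0.01, 0, 0], "delta_rot": [0, 0, 0], "fingers": -1},
    {"slide": [0.0, 0, 0], "delta_rot": [0, 0, 0], "fingers": -1}
  ]
}}

```text
time_s: 6.1
tcp_pos: [0.5154, -0.0397, 0.0588]
eef_rot: [-180.0, 0.1, -140.5]
contact_force: [0.9, 0.4, -3.8]
gripper_width: 0.0133
gripper_force: 59.9
```

Emit:
{"method": "play_rows", "body": {
  "rows": [
    {"slide": [0.01, 0, 0], "delta_rot": [0, 0, 0], "fingers": -1},
    {"slide": [0.0, 0, 0], "delta_rot": [0, 0, 0], "fingers": -1}
  ]
}}

```text
time_s: 6.35
tcp_pos: [0.5151, -0.0404, 0.0591]
eef_rot: [-179.9, 0.1, -140.5]
contact_force: [4.4, 2.6, -2.7]
gripper_width: 0.0132
gripper_force: 59.9
```

Emit:
{"method": "play_rows", "body": {
  "rows": [
    {"slide": [-0.03, 0, 0], "delta_rot": [0, 0, 0], "fingers": -1},
    {"slide": [-0.03, 0, 0], "delta_rot": [0, 0, 0], "fingers": -1},
    {"slide": [-0.028, 0, 0], "delta_rot": [0, 0, 0], "fingers": -1},
    {"slide": [0, 0, 0], "delta_rot": [0, 0, 0], "fingers": -1},
    {"slide": [0, 0, 0], "delta_rot": [0, 0, 0], "fingers": -1}
  ]
}}

```text
time_s: 6.98
tcp_pos: [0.5237, -0.0324, 0.0584]
eef_rot: [180.0, -0.0, -140.5]
contact_force: [-0.1, 0.8, -3.9]
gripper_width: 0.0133
gripper_force: 59.9
```

Emit:
{"method": "play_rows", "body": {
  "rows": [
    {"slide": [-0.007, 0, 0], "delta_rot": [0, 0, 0], "fingers": -1},
    {"slide": [0.0, 0, 0], "delta_rot": [0, 0, 0], "fingers": -1}
  ]
}}

```text
time_s: 7.22
tcp_pos: [0.524, -0.0321, 0.0584]
eef_rot: [180.0, -0.1, -140.5]
contact_force: [-1.0, -3.2, -2.4]
gripper_width: 0.0135
gripper_force: 59.9
```

Emit:
{"method": "play_rows", "body": {
  "rows": [
    {"slide": [0.043, 0, 0], "delta_rot": [0, 0, 0], "fingers": -1},
    {"slide": [0, 0.03, 0], "delta_rot": [0, 0, 0], "fingers": -1},
    {"slide": [0, 0.003, 0], "delta_rot": [0, 0, 0], "fingers": -1},
    {"slide": [0, 0, 0], "delta_rot": [0, 0, 0], "fingers": -1},
    {"slide": [0, 0, 0], "delta_rot": [0, 0, 0], "fingers": -1}
  ]
}}

```text
time_s: 7.85
tcp_pos: [0.5169, -0.032, 0.0586]
eef_rot: [-180.0, 0.0, -140.5]
contact_force: [0.7, -1.9, -2.5]
gripper_width: 0.0133
gripper_force: 60.0
```

Emit:
{"method": "play_rows", "body": {
  "rows": [
    {"slide": [0, 0.007, 0], "delta_rot": [0, 0, 0], "fingers": -1},
    {"slide": [0.0, 0, 0], "delta_rot": [0, 0, 0], "fingers": -1}
  ]
}}

```text
time_s: 8.1
tcp_pos: [0.5163, -0.0312, 0.0587]
eef_rot: [-180.0, 0.0, -140.5]
contact_force: [1.6, -3.4, -2.4]
gripper_width: 0.0134
gripper_force: 60.2
```

Emit:
{"method": "play_rows", "body": {
  "rows": [
    {"slide": [0, -0.04, 0], "delta_rot": [0, 0, 0], "fingers": -1},
    {"slide": [0, -0.035, 0], "delta_rot": [0, 0, 0], "fingers": -1},
    {"slide": [0, -0.012, 0], "delta_rot": [0, 0, 0], "fingers": -1},
    {"slide": [0, 0, 0], "delta_rot": [0, 0, 0], "fingers": -1},
    {"slide": [0, 0, 0], "delta_rot": [0, 0, 0], "fingers": -1}
  ]
}}

```text
time_s: 8.72
tcp_pos: [0.5241, -0.0413, 0.0585]
eef_rot: [180.0, -0.0, -140.5]
contact_force: [0.0, 0.6, -3.0]
gripper_width: 0.0132
gripper_force: 59.9
```

Emit:
{"method": "play_rows", "body": {
  "rows": [
    {"slide": [0, -0.007, 0], "delta_rot": [0, 0, 0], "fingers": -1},
    {"slide": [0.0, 0, 0], "delta_rot": [0, 0, 0], "fingers": -1}
  ]
}}

```text
time_s: 8.98
tcp_pos: [0.5249, -0.0421, 0.0586]
eef_rot: [-180.0, 0.0, -140.5]
contact_force: [0.2, 0.5, -2.8]
gripper_width: 0.0137
gripper_force: 59.9
```

Emit:
{"method": "play_rows", "body": {
  "rows": [
    {"slide": [0, -0.007, 0], "delta_rot": [0, 0, 0], "fingers": -1},
    {"slide": [0.0, 0, 0], "delta_rot": [0, 0, 0], "fingers": -1}
  ]
}}

```text
time_s: 9.22
tcp_pos: [0.5255, -0.0428, 0.0585]
eef_rot: [180.0, -0.0, -140.5]
contact_force: [-0.8, 1.0, -2.8]
gripper_width: 0.0137
gripper_force: 59.9
```

Emit:
{"method": "play_rows", "body": {
  "rows": [
    {"slide": [0, -0.007, 0], "delta_rot": [0, 0, 0], "fingers": -1},
    {"slide": [0.0, 0, 0], "delta_rot": [0, 0, 0], "fingers": -1}
  ]
}}

```text
time_s: 9.48
tcp_pos: [0.5261, -0.0436, 0.0585]
eef_rot: [180.0, -0.0, -140.5]
contact_force: [-2.0, 4.5, -3.7]
gripper_width: 0.0133
gripper_force: 59.9
```

```bash
python3 - <<'E'
from h import *
b={"side":(195,160,275,220)};
for n in b:
    c=r.capture(n);x0,y0,x1,y1=b[n];cv2.imwrite("pics/h2.png",cv2.resize(c["image"][y0:y1,x0:x1],(640,480),interpolation=cv2.INTER_CUBIC))
s=r.get_state();print(s["tcp_pos"],s["eef_rot"],s["contact_force"],s["moment"])
E
```

```text
[ 0.52611897 -0.04357075  0.05848465] [ 1.79988069e+02 -4.60367689e-03 -1.40510864e+02] [-1.68153511  2.09263754 -3.31459976] [1.04904884 0.61025073 0.37446918]
```

View pics/h2.png

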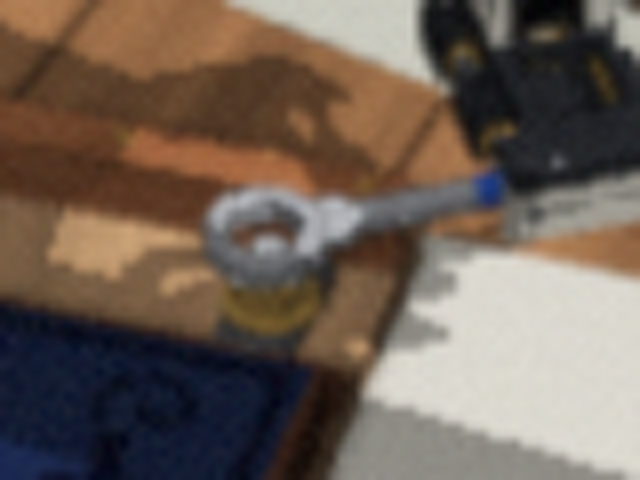

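The stud is inside the ring and touches its near wall, as the forces showed. The centre comes out at TCP ≈ (0.5209,-0.0379). I'm moving there and lowering onto the nut.

Emit:
{"method": "play_rows", "body": {
  "rows": [
    {"slide": [0.0015, 0.054, 0], "delta_rot": [0, 0, 0], "fingers": -1},
    {"slide": [0, 0, 0], "delta_rot": [0, 0, 0], "fingers": -1},
    {"slide": [0, 0, 0.01], "delta_rot": [0, 0, 0], "fingers": -1},
    {"slide": [0, 0, 0.01], "delta_rot": [0, 0, 0], "fingers": -1},
    {"slide": [0, 0, 0], "delta_rot": [0, 0, 0], "fingers": -1}
  ]
}}

```text
time_s: 10.15
tcp_pos: [0.5208, -0.0377, 0.0554]
eef_rot: [180.0, -0.0, -140.5]
contact_force: [-0.3, 0.6, -2.8]
gripper_width: 0.0133
gripper_force: 59.9
```

Emit:
{"method": "play_rows", "body": {
  "rows": [
    {"slide": [0, 0, 0.01], "delta_rot": [0, 0, 0], "fingers": -1},
    {"slide": [0, 0, 0], "delta_rot": [0, 0, 0], "fingers": -1}
  ]
}}

```text
time_s: 10.4
tcp_pos: [0.5209, -0.0377, 0.054]
eef_rot: [180.0, -0.0, -140.5]
contact_force: [-0.2, 0.0, -2.4]
gripper_width: 0.0138
gripper_force: 59.9
```

Emit:
{"method": "play_rows", "body": {
  "rows": [
    {"slide": [0, 0, 0.01], "delta_rot": [0, 0, 0], "fingers": -1},
    {"slide": [0, 0, 0], "delta_rot": [0, 0, 0], "fingers": -1}
  ]
}}

```text
time_s: 10.65
tcp_pos: [0.5211, -0.0376, 0.0527]
eef_rot: [-180.0, 0.0, -140.5]
contact_force: [-0.9, -0.0, -1.6]
gripper_width: 0.0136
gripper_force: 59.9
```

```bash
python3 - <<'E'
from h import *
s=r.get_state();print(s["tcp_pos"],s["contact_force"],s["moment"])
# clockwise turn rows about ring at L=.116 for d=.05,.08
for d in(.05,.08):print(-.116*(1-np.cos(d))/.15,.116*np.sin(d)/.15,d/.08)
E
```

```text
[ 0.52114439 -0.03757348  0.05265818] [-0.90089963 -0.01244228 -1.6188365 ] [ 0.02307542 -0.01136785  0.04349524]
-0.0009664652945594081 0.03865055756932458 0.625
-0.0024733471259743007 0.06180069666949356 1.0
```

Emit:
{"method": "play_rows", "body": {
  "rows": [
    {"slide": [0, 0, 0.007], "delta_rot": [0, 0, 0], "fingers": -1},
    {"slide": [-0.001, 0.0387, 0], "delta_rot": [0, 0, 0.625], "fingers": -1},
    {"slide": [-0.001, 0.0387, 0], "delta_rot": [0, 0, 0.625], "fingers": -1},
    {"slide": [-0.001, 0.0387, 0], "delta_rot": [0, 0, 0.625], "fingers": -1},
    {"slide": [-0.001, 0.0387, 0], "delta_rot": [0, 0, 0.625], "fingers": -1},
    {"slide": [0, 0, 0], "delta_rot": [0, 0, 0], "fingers": -1}
  ]
}}

```text
time_s: 11.4
tcp_pos: [0.5078, -0.0182, 0.0516]
eef_rot: [180.0, -0.0, -151.9]
contact_force: [0.5, -0.7, -1.2]
gripper_width: 0.0135
gripper_force: 59.9
```

Emit:
{"method": "play_rows", "body": {
  "rows": [
    {"slide": [-0.001, 0.0387, 0], "delta_rot": [0, 0, 0.625], "fingers": -1},
    {"slide": [-0.001, 0.0387, 0], "delta_rot": [0, 0, 0.625], "fingers": -1},
    {"slide": [-0.001, 0.0387, 0], "delta_rot": [0, 0, 0.625], "fingers": -1},
    {"slide": [-0.001, 0.0387, 0], "delta_rot": [0, 0, 0.625], "fingers": -1},
    {"slide": [0, 0, 0], "delta_rot": [0, 0, 0], "fingers": -1}
  ]
}}

```text
time_s: 12.02
tcp_pos: [0.4994, 0.0032, 0.0516]
eef_rot: [-180.0, 0.0, -163.3]
contact_force: [0.4, -0.9, -1.9]
gripper_width: 0.0131
gripper_force: 59.9
```

Emit:
{"method": "play_rows", "body": {
  "rows": [
    {"slide": [-0.001, 0.0387, 0], "delta_rot": [0, 0, 0.625], "fingers": -1},
    {"slide": [-0.001, 0.0387, 0], "delta_rot": [0, 0, 0.625], "fingers": -1},
    {"slide": [-0.001, 0.0387, 0], "delta_rot": [0, 0, 0.625], "fingers": -1},
    {"slide": [-0.001, 0.0387, 0], "delta_rot": [0, 0, 0.625], "fingers": -1},
    {"slide": [0, 0, 0], "delta_rot": [0, 0, 0], "fingers": -1}
  ]
}}

```text
time_s: 12.65
tcp_pos: [0.495, 0.0259, 0.0515]
eef_rot: [-180.0, -0.0, -174.8]
contact_force: [-0.7, -0.4, -1.0]
gripper_width: 0.0132
gripper_force: 59.9
```

Emit:
{"method": "play_rows", "body": {
  "rows": [
    {"slide": [-0.001, 0.0387, 0], "delta_rot": [0, 0, 0.625], "fingers": -1},
    {"slide": [-0.001, 0.0387, 0], "delta_rot": [0, 0, 0.625], "fingers": -1},
    {"slide": [-0.001, 0.0387, 0], "delta_rot": [0, 0, 0.625], "fingers": -1},
    {"slide": [-0.001, 0.0387, 0], "delta_rot": [0, 0, 0.625], "fingers": -1},
    {"slide": [0, 0, 0], "delta_rot": [0, 0, 0], "fingers": -1}
  ]
}}

```text
time_s: 13.28
tcp_pos: [0.4946, 0.0489, 0.0513]
eef_rot: [-180.0, -0.1, 173.8]
contact_force: [-3.3, -0.0, -1.1]
gripper_width: 0.0132
gripper_force: 59.9
```

Emit:
{"method": "play_rows", "body": {
  "rows": [
    {"slide": [-0.001, 0.0387, 0], "delta_rot": [0, 0, 0.625], "fingers": -1},
    {"slide": [0, 0, 0], "delta_rot": [0, 0, 0], "fingers": -1}
  ]
}}

```text
time_s: 13.52
tcp_pos: [0.4952, 0.0546, 0.0512]
eef_rot: [-180.0, -0.1, 170.9]
contact_force: [-5.0, 1.4, -1.2]
gripper_width: 0.0136
gripper_force: 59.9
```

```bash
python3 - <<'E'
from h import *
s=r.get_state();print(s["tcp_pos"],s["eef_rot"],s["contact_force"],s["moment"])
b={"side":(205,165,265,210)};
for n in b:
    c=r.capture(n);x0,y0,x1,y1=b[n];cv2.imwrite("pics/h3.png",cv2.resize(c["image"][y0:y1,x0:x1],(640,480),interpolation=cv2.INTER_CUBIC))
E
```

```text
[0.49518271 0.05458943 0.05119643] [-1.79967594e+02 -8.33934081e-02  1.70887479e+02] [-4.97206866  1.38077587 -1.16916281] [0.63169223 1.45989958 0.09625922]
```

View pics/h3.png

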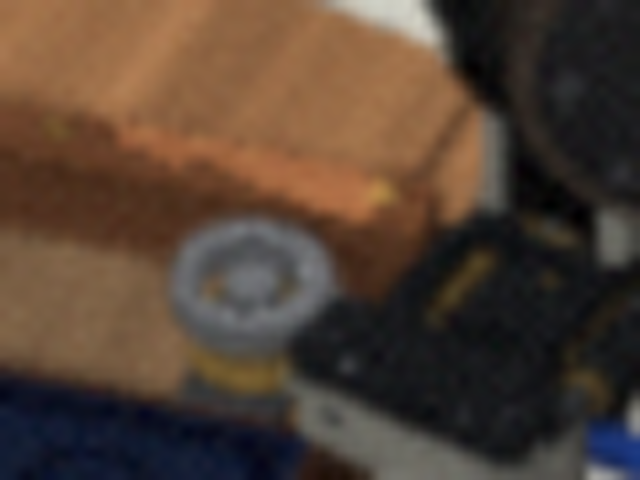

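Emit:
{"method": "play_rows", "body": {
  "rows": [
    {"slide": [0.007, 0, 0.0], "delta_rot": [0, 0, 0], "fingers": -1},
    {"slide": [0, 0, 0], "delta_rot": [0, 0, 0], "fingers": -1}
  ]
}}

```text
time_s: 13.82
tcp_pos: [0.4951, 0.0549, 0.0516]
eef_rot: [180.0, 0.0, 170.8]
contact_force: [-3.3, 1.8, -0.7]
gripper_width: 0.0133
gripper_force: 59.9
```

Emit:
{"method": "play_rows", "body": {
  "rows": [
    {"slide": [-0.001, 0.0387, 0], "delta_rot": [0, 0, 0.625], "fingers": -1},
    {"slide": [0, 0, 0], "delta_rot": [0, 0, 0], "fingers": -1}
  ]
}}

```text
time_s: 14.08
tcp_pos: [0.496, 0.0609, 0.0515]
eef_rot: [180.0, -0.0, 167.9]
contact_force: [-3.9, 1.7, -1.8]
gripper_width: 0.0131
gripper_force: 59.9
```

Emit:
{"method": "play_rows", "body": {
  "rows": [
    {"slide": [-0.001, 0.0387, 0], "delta_rot": [0, 0, 0.625], "fingers": -1},
    {"slide": [0, 0, 0], "delta_rot": [0, 0, 0], "fingers": -1}
  ]
}}

```text
time_s: 14.32
tcp_pos: [0.4973, 0.0665, 0.0515]
eef_rot: [-180.0, -0.0, 165.1]
contact_force: [-2.9, 1.7, -1.0]
gripper_width: 0.0131
gripper_force: 59.9
```

Emit:
{"method": "play_rows", "body": {
  "rows": [
    {"slide": [0.007, 0, 0.0], "delta_rot": [0, 0, 0], "fingers": -1},
    {"slide": [0, 0, 0], "delta_rot": [0, 0, 0], "fingers": -1}
  ]
}}

```text
time_s: 14.58
tcp_pos: [0.497, 0.0667, 0.0518]
eef_rot: [180.0, 0.1, 165.1]
contact_force: [0.1, 1.1, -2.2]
gripper_width: 0.0131
gripper_force: 59.9
```

Emit:
{"method": "play_rows", "body": {
  "rows": [
    {"slide": [0.007, 0, 0.0], "delta_rot": [0, 0, 0], "fingers": -1},
    {"slide": [0, 0, 0], "delta_rot": [0, 0, 0], "fingers": -1}
  ]
}}

```text
time_s: 14.82
tcp_pos: [0.4966, 0.0672, 0.052]
eef_rot: [179.9, 0.1, 165.1]
contact_force: [6.1, -1.5, -2.7]
gripper_width: 0.0136
gripper_force: 59.9
```

The ring is now held tightly in both radial directions, so it is already partly on the nut. I'm recentring and lowering.

Emit:
{"method": "play_rows", "body": {
  "rows": [
    {"slide": [-0.006, 0, 0.0], "delta_rot": [0, 0, 0], "fingers": -1},
    {"slide": [0, 0, 0.015], "delta_rot": [0, 0, 0], "fingers": -1},
    {"slide": [0, 0, 0.015], "delta_rot": [0, 0, 0], "fingers": -1},
    {"slide": [0, 0, 0], "delta_rot": [0, 0, 0], "fingers": -1}
  ]
}}

```text
time_s: 15.32
tcp_pos: [0.4966, 0.0669, 0.0473]
eef_rot: [180.0, 0.0, 165.1]
contact_force: [0.3, 0.2, 3.4]
gripper_width: 0.0135
gripper_force: 59.9
```

Emit:
{"method": "play_rows", "body": {
  "rows": [
    {"slide": [0, 0, 0.015], "delta_rot": [0, 0, 0], "fingers": -1},
    {"slide": [0, 0, 0.015], "delta_rot": [0, 0, 0], "fingers": -1},
    {"slide": [0, 0, 0], "delta_rot": [0, 0, 0], "fingers": -1}
  ]
}}

```text
time_s: 15.7
tcp_pos: [0.4966, 0.0671, 0.0429]
eef_rot: [180.0, 0.0, 165.1]
contact_force: [-0.6, 1.9, 6.2]
gripper_width: 0.0139
gripper_force: 60.0
```

```bash
python3 - <<'E'
from h import *
s=r.get_state();print(s["tcp_pos"],s["eef_rot"],s["contact_force"],s["moment"])
o=[]
for n,b in (("side",(205,165,265,210)),("top",(215,135,275,180))):
    c=r.capture(n);x0,y0,x1,y1=b;o.append(cv2.resize(c["image"][y0:y1,x0:x1],(400,300),interpolation=cv2.INTER_CUBIC))
    if n=="side":
        S=c
        for z in(.046,.054,.06,.064,.072):print(z,[round(x,1) for x in proj(c,[.6102,.0365,z])])
cv2.imwrite("pics/h4.png",np.vstack(o))
E
```

```text
[0.49664107 0.06705962 0.04294901] [1.79961436e+02 4.80232805e-02 1.65075771e+02] [-0.64028017  1.85354462  6.22376311] [ 0.27522128 -0.6187984   0.13276352]
0.046 [np.float64(229.1), np.float64(195.8)]
0.054 [np.float64(229.0), np.float64(194.0)]
0.06 [np.float64(229.0), np.float64(192.7)]
0.064 [np.float64(229.0), np.float64(191.9)]
0.072 [np.float64(228.9), np.float64(190.1)]
```

View pics/h4.png

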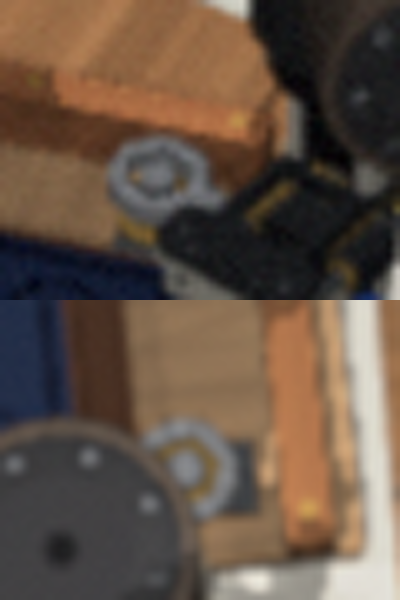

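The ring sits concentric with the stud but tilted, with its handle side low, because I am pushing from the grip. I'll raise the grip back to level and lean the tool nose-down so the ring itself is pressed flat.

Emit:
{"method": "play_rows", "body": {
  "rows": [
    {"slide": [0, 0, -0.03], "delta_rot": [0, 0, 0], "fingers": -1},
    {"slide": [0, 0, -0.035], "delta_rot": [0, 0, 0], "fingers": -1},
    {"slide": [0.006, 0, 0], "delta_rot": [0, 0.6, 0], "fingers": -1},
    {"slide": [0.005, 0, 0], "delta_rot": [0, 0.6, 0], "fingers": -1},
    {"slide": [0, 0, 0], "delta_rot": [0, 0, 0], "fingers": -1}
  ]
}}

```text
time_s: 16.42
tcp_pos: [0.4954, 0.0671, 0.0525]
eef_rot: [180.0, -5.5, 165.0]
contact_force: [-0.1, 1.6, 4.3]
gripper_width: 0.0136
gripper_force: 60.0
```

Emit:
{"method": "play_rows", "body": {
  "rows": [
    {"slide": [0, -0.0385, 0], "delta_rot": [0, 0, -0.6], "fingers": -1},
    {"slide": [0, -0.0385, 0], "delta_rot": [0, 0, -0.6], "fingers": -1},
    {"slide": [0, 0, 0], "delta_rot": [0, 0, 0], "fingers": -1}
  ]
}}

```text
time_s: 16.8
tcp_pos: [0.4923, 0.0558, 0.0527]
eef_rot: [179.5, -5.4, 170.5]
contact_force: [1.5, 0.5, 3.8]
gripper_width: 0.0128
gripper_force: 60.0
```

Emit:
{"method": "play_rows", "body": {
  "rows": [
    {"slide": [-0.002, -0.05, 0], "delta_rot": [0, 0, -0.8], "fingers": -1},
    {"slide": [-0.002, -0.05, 0], "delta_rot": [0, 0, -0.8], "fingers": -1},
    {"slide": [0, 0, 0], "delta_rot": [0, 0, 0], "fingers": -1}
  ]
}}

```text
time_s: 17.18
tcp_pos: [0.4907, 0.0409, 0.0523]
eef_rot: [178.8, -5.3, 177.8]
contact_force: [1.9, 0.5, 3.6]
gripper_width: 0.0133
gripper_force: 60.0
```

```bash
python3 - <<'E'
from h import *
s=r.get_state();print(s["tcp_pos"],s["eef_rot"],s["contact_force"],s["moment"])
a=np.radians(s["eef_rot"][2]);print(s["tcp_pos"][:2]-.116*np.array([np.cos(a),np.sin(a)]))
E
```

```text
[0.49065337 0.04092582 0.05225529] [178.77453422  -5.30484209 177.8247316 ] [1.90485587 0.53765957 3.58538171] [ 0.08846163 -1.48067799 -0.02146559]
[0.60656978 0.03652287]
```

Emit:
{"method": "play_rows", "body": {
  "rows": [
    {"slide": [-0.002, -0.05, 0], "delta_rot": [0, 0, -0.8], "fingers": -1},
    {"slide": [-0.002, -0.05, 0], "delta_rot": [0, 0, -0.8], "fingers": -1},
    {"slide": [0, 0, 0], "delta_rot": [0, 0, 0], "fingers": -1}
  ]
}}

```text
time_s: 17.55
tcp_pos: [0.4908, 0.026, 0.0516]
eef_rot: [178.1, -5.2, -174.9]
contact_force: [-0.1, 0.8, 3.9]
gripper_width: 0.0132
gripper_force: 60.0
```

```bash
cat >> h.py <<'E'
def stt():
    s=r.get_state();a=np.radians(s["eef_rot"][2]);f=s["contact_force"];x=np.array([np.cos(a),np.sin(a)]);y=np.array([x[1],-x[0]])
    print(s["time_s"],"tcp",s["tcp_pos"].round(4),s["eef_rot"].round(1),"Fxt %.1f Fyt %.1f Fz %.1f Mz %.2f"%(f[:2]@x,f[:2]@y,f[2],s["moment"][2]),"ring",(s["tcp_pos"][:2]-.116*x).round(4))
E
python3 -c "
from h import *
stt()"
```

```text
17.55 tcp [0.4908 0.026  0.0516] [ 178.1   -5.2 -174.9] Fxt -0.0 Fyt 0.8 Fz 3.9 Mz 0.03 ring [0.6063 0.0363]
```

```bash
cat >> h.py <<'E'
from scipy.spatial.transform import Rotation as Ro
def go(q,yaw,n=1):
    "one move (split in n equal rows) from measured pose to level pose"
    s=r.get_state();A=Ro.from_euler("xyz",s["eef_rot"],degrees=True);B=Ro.from_euler("xyz",[180,0,yaw],degrees=True)
    print("slide total/.15",(A.inv().apply(np.array(q)-s["tcp_pos"])/.15).round(4),"rot/.08",((A.inv()*B).as_rotvec()/.08).round(3))
E
python3 -c "
from h import *
go([.494,.0209,.0585],-172.5)"
```

```text
slide total/.15 [-0.0141 -0.034  -0.0486] rot/.08 [ 0.435 -1.12  -0.535]
```

Emit:
{"method": "play_rows", "body": {
  "rows": [
    {"slide": [0, 0, -0.049], "delta_rot": [0, 0, 0], "fingers": -1},
    {"slide": [-0.014, -0.034, 0], "delta_rot": [0.22, -0.56, -0.27], "fingers": -1},
    {"slide": [0, 0, 0], "delta_rot": [0.22, -0.56, -0.27], "fingers": -1},
    {"slide": [0, 0, 0], "delta_rot": [0, 0, 0], "fingers": -1},
    {"slide": [0, 0, 0], "delta_rot": [0, 0, 0], "fingers": -1}
  ]
}}

```text
time_s: 18.18
tcp_pos: [0.4935, 0.021, 0.0583]
eef_rot: [-180.0, -0.1, -172.4]
contact_force: [1.0, 0.5, -3.9]
gripper_width: 0.0137
gripper_force: 60.0
```

```bash
python3 -c "
from h import *
stt();go([.494,.0209,.0585],-172.5)"
```

```text
18.175 tcp [0.4935 0.021  0.0583] [-1.800e+02 -1.000e-01 -1.724e+02] Fxt -1.1 Fyt 0.4 Fz -3.9 Mz 0.02 ring [0.6085 0.0364]
slide total/.15 [-0.0031 -0.0011 -0.0014] rot/.08 [-0.002 -0.027  0.03 ]
```

Emit:
{"method": "play_rows", "body": {
  "rows": [
    {"slide": [0.036, 0, 0], "delta_rot": [0, 0, 0], "fingers": -1},
    {"slide": [0, 0, 0], "delta_rot": [0, 0, 0], "fingers": -1},
    {"slide": [0, 0, 0], "delta_rot": [0, 0, 0], "fingers": -1}
  ]
}}

```text
time_s: 18.55
tcp_pos: [0.489, 0.0202, 0.0586]
eef_rot: [-180.0, 0.0, -172.3]
contact_force: [0.9, -0.4, -4.1]
gripper_width: 0.0133
gripper_force: 60.0
```

Emit:
{"method": "play_rows", "body": {
  "rows": [
    {"slide": [0.005, 0, 0], "delta_rot": [0, 0, 0], "fingers": -1},
    {"slide": [0, 0, 0], "delta_rot": [0, 0, 0], "fingers": -1}
  ]
}}

```text
time_s: 18.8
tcp_pos: [0.4881, 0.0201, 0.0586]
eef_rot: [-180.0, 0.0, -172.3]
contact_force: [-0.6, -0.2, -3.8]
gripper_width: 0.0131
gripper_force: 60.0
```

Emit:
{"method": "play_rows", "body": {
  "rows": [
    {"slide": [0.005, 0, 0], "delta_rot": [0, 0, 0], "fingers": -1},
    {"slide": [0, 0, 0], "delta_rot": [0, 0, 0], "fingers": -1}
  ]
}}

```text
time_s: 19.05
tcp_pos: [0.4873, 0.02, 0.0586]
eef_rot: [-180.0, 0.0, -172.3]
contact_force: [0.1, -0.2, -4.1]
gripper_width: 0.0133
gripper_force: 60.0
```

Still no contact; stepping on outward, then the other way.

Emit:
{"method": "play_rows", "body": {
  "rows": [
    {"slide": [0.005, 0, 0], "delta_rot": [0, 0, 0], "fingers": -1},
    {"slide": [0, 0, 0], "delta_rot": [0, 0, 0], "fingers": -1}
  ]
}}

```text
time_s: 19.3
tcp_pos: [0.4866, 0.0199, 0.0586]
eef_rot: [-180.0, 0.0, -172.3]
contact_force: [0.3, 0.1, -3.9]
gripper_width: 0.0131
gripper_force: 60.0
```

Emit:
{"method": "play_rows", "body": {
  "rows": [
    {"slide": [0.005, 0, 0], "delta_rot": [0, 0, 0], "fingers": -1},
    {"slide": [0, 0, 0], "delta_rot": [0, 0, 0], "fingers": -1}
  ]
}}

```text
time_s: 19.55
tcp_pos: [0.4858, 0.0198, 0.0586]
eef_rot: [-180.0, 0.0, -172.3]
contact_force: [0.2, -0.7, -3.6]
gripper_width: 0.0132
gripper_force: 60.0
```

Emit:
{"method": "play_rows", "body": {
  "rows": [
    {"slide": [0.005, 0, 0], "delta_rot": [0, 0, 0], "fingers": -1},
    {"slide": [0, 0, 0], "delta_rot": [0, 0, 0], "fingers": -1}
  ]
}}

```text
time_s: 19.8
tcp_pos: [0.4851, 0.0197, 0.0586]
eef_rot: [-180.0, 0.0, -172.3]
contact_force: [0.0, 0.4, -3.0]
gripper_width: 0.0132
gripper_force: 60.0
```

Emit:
{"method": "play_rows", "body": {
  "rows": [
    {"slide": [-0.04, 0, 0], "delta_rot": [0, 0, 0], "fingers": -1},
    {"slide": [-0.05, 0, 0], "delta_rot": [0, 0, 0], "fingers": -1},
    {"slide": [0, 0, 0], "delta_rot": [0, 0, 0], "fingers": -1},
    {"slide": [0, 0, 0], "delta_rot": [0, 0, 0], "fingers": -1}
  ]
}}

```text
time_s: 20.3
tcp_pos: [0.4984, 0.0214, 0.0584]
eef_rot: [-180.0, -0.0, -172.3]
contact_force: [0.1, -0.7, -3.3]
gripper_width: 0.0134
gripper_force: 60.0
```

Emit:
{"method": "play_rows", "body": {
  "rows": [
    {"slide": [-0.006, 0, 0], "delta_rot": [0, 0, 0], "fingers": -1},
    {"slide": [0, 0, 0], "delta_rot": [0, 0, 0], "fingers": -1}
  ]
}}

```text
time_s: 20.55
tcp_pos: [0.4994, 0.0216, 0.0586]
eef_rot: [-180.0, 0.0, -172.3]
contact_force: [-0.3, 0.4, -3.4]
gripper_width: 0.0136
gripper_force: 60.0
```

The 14 mm span shows no contact, so the ring must now be above the stud tip: the earlier pressing tipped the spanner nose-up in the grip. I'll measure that from the side camera.

```bash
python3 - <<'E'
from h import *
stt();go([.494,.0209,.0585],-172.5)
c=r.capture("side");h=cv2.cvtColor(c["image"],cv2.COLOR_BGR2HSV).astype(int)
s=r.get_state();p=s["tcp_pos"];a=np.radians(s["eef_rot"][2]+180);d=np.array([np.cos(a),np.sin(a),0]);n=np.array([-d[1],d[0],0])
for t in(0,.03,.06,.09):
  e=d*np.cos(t)+np.array([0,0,np.sin(t)]);m=-d*np.sin(t)+np.array([0,0,np.cos(t)])
  R=p+[0,0,.0165]+.116*e
  q=np.array([proj(c,R+.0255*(np.cos(w)*e+np.sin(w)*n)+m*.007) for w in np.linspace(0,6.28,90)])
  qb=np.array([proj(c,R+.0255*(np.cos(w)*e+np.sin(w)*n)-m*.007) for w in np.linspace(0,6.28,90)])
  print(t,"top face ext",q.min(0).round(1),q.max(0).round(1),"bottom max v",qb.max(0).round(1),"under z",R[2]-.007)
b=(205,165,265,210)
cv2.imwrite("pics/h5.png",cv2.resize(c["image"][165:210,205:265],(800,600),interpolation=cv2.INTER_CUBIC))
m=((h[...,1]<60)&(h[...,2]>75)).astype(np.uint8)
for v in range(170,200):print(v,''.join('#' if x else '.' for x in m[v,210:260]))
E
```

```text
20.55 tcp [0.4994 0.0216 0.0586] [-180.     0.  -172.3] Fxt 0.3 Fyt 0.5 Fz -3.4 Mz 0.02 ring [0.6144 0.0371]
slide total/.15 [0.0364 0.0003 0.0006] rot/.08 [-0.002  0.003  0.041]
0 top face ext [219.9 182.5] [235.3 192.9] bottom max v [235.4 196. ] under z 0.06809400356980622
0.03 top face ext [219.9 181.7] [235.3 192.2] bottom max v [235.3 195.3] under z 0.07157348159329571
0.06 top face ext [219.9 180.9] [235.4 191.5] bottom max v [235.2 194.6] under z 0.07504982832142179
0.09 top face ext [220.  180.1] [235.5 190.8] bottom max v [235.2 193.9] under z 0.0785199152767755
170 ......................................######......
171 ........................................#####.....
172 ............................................#.....
173 ............................................##....
174 ...........................................###....
175 ...........................................###....
176 ...........................................###....
177 ...........................................###....
178 ..................................................
179 ......................
[... 428 characters left out ...]
###.......#.####........................
188 .........####.........######......................
189 .........####....###.#########....................
190 ..........####..################..................
191 ..........######################..................
192 ..........######################..................
193 ...........##########..########...................
194 .............########..........#..................
195 ...............####...............................
196 ................................##................
197 ................................#######...........
198 .................................############.....
199 .................................##.##############
```

View pics/h5.png

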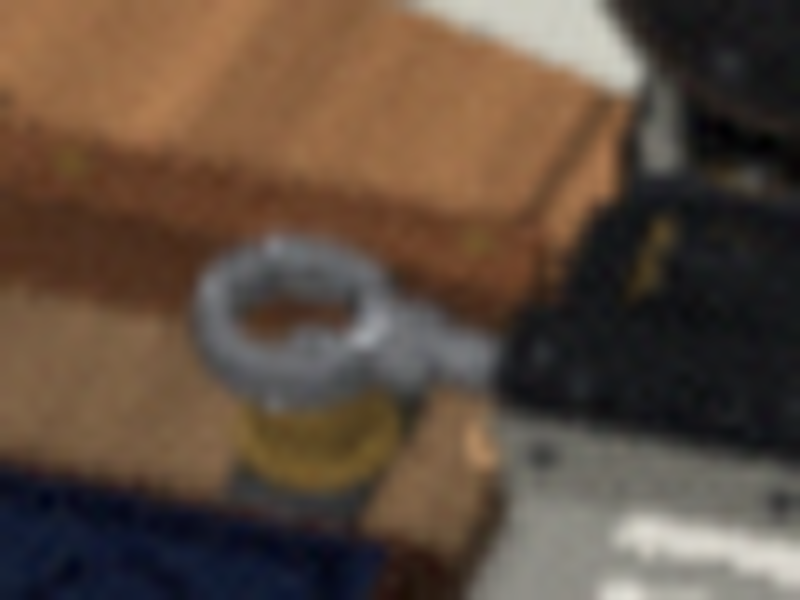

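The view shows the ring nose-up by about 0.035 rad, just clearing the stud. I'm leaning the tool 0.04 rad nose-down to level it, then probing again with light forces.

Emit:
{"method": "play_rows", "body": {
  "rows": [
    {"slide": [0.036, 0, 0], "delta_rot": [0, 0, 0], "fingers": -1},
    {"slide": [0.004, 0, 0], "delta_rot": [0, 0.5, 0], "fingers": -1},
    {"slide": [0, 0, 0], "delta_rot": [0, 0, 0], "fingers": -1},
    {"slide": [0.036, 0, 0], "delta_rot": [0, 0, 0], "fingers": -1},
    {"slide": [0, 0, 0], "delta_rot": [0, 0, 0], "fingers": -1}
  ]
}}

```text
time_s: 21.22
tcp_pos: [0.4877, 0.0201, 0.0589]
eef_rot: [180.0, -2.2, -172.3]
contact_force: [-0.1, 0.5, -3.4]
gripper_width: 0.0134
gripper_force: 60.0
```

Emit:
{"method": "play_rows", "body": {
  "rows": [
    {"slide": [0.006, 0, 0], "delta_rot": [0, 0, 0], "fingers": -1},
    {"slide": [0, 0, 0], "delta_rot": [0, 0, 0], "fingers": -1}
  ]
}}

```text
time_s: 21.48
tcp_pos: [0.4875, 0.0201, 0.059]
eef_rot: [-180.0, -2.2, -172.3]
contact_force: [1.5, 0.7, -3.3]
gripper_width: 0.0135
gripper_force: 60.0
```

Emit:
{"method": "play_rows", "body": {
  "rows": [
    {"slide": [0.006, 0, 0], "delta_rot": [0, 0, 0], "fingers": -1},
    {"slide": [0, 0, 0], "delta_rot": [0, 0, 0], "fingers": -1}
  ]
}}

```text
time_s: 21.72
tcp_pos: [0.4872, 0.0202, 0.0591]
eef_rot: [180.0, -2.2, -172.3]
contact_force: [4.6, 1.0, -3.9]
gripper_width: 0.0134
gripper_force: 60.0
```

Emit:
{"method": "play_rows", "body": {
  "rows": [
    {"slide": [0.006, 0, 0], "delta_rot": [0, 0, 0], "fingers": -1},
    {"slide": [0, 0, 0], "delta_rot": [0, 0, 0], "fingers": -1}
  ]
}}

```text
time_s: 21.98
tcp_pos: [0.4872, 0.0203, 0.0594]
eef_rot: [180.0, -2.1, -172.3]
contact_force: [6.2, 1.0, -3.5]
gripper_width: 0.0133
gripper_force: 60.0
```

Emit:
{"method": "play_rows", "body": {
  "rows": [
    {"slide": [-0.05, 0, 0], "delta_rot": [0, 0, 0], "fingers": -1},
    {"slide": [-0.045, 0, 0], "delta_rot": [0, 0, 0], "fingers": -1},
    {"slide": [0, 0, 0], "delta_rot": [0, 0, 0], "fingers": -1},
    {"slide": [0, 0, 0], "delta_rot": [0, 0, 0], "fingers": -1}
  ]
}}

```text
time_s: 22.48
tcp_pos: [0.4991, 0.0214, 0.058]
eef_rot: [-180.0, -2.3, -172.3]
contact_force: [-0.6, 0.0, -3.6]
gripper_width: 0.0135
gripper_force: 60.0
```

Emit:
{"method": "play_rows", "body": {
  "rows": [
    {"slide": [-0.006, 0, 0], "delta_rot": [0, 0, 0], "fingers": -1},
    {"slide": [0, 0, 0], "delta_rot": [0, 0, 0], "fingers": -1}
  ]
}}

```text
time_s: 22.72
tcp_pos: [0.5003, 0.0217, 0.0583]
eef_rot: [-180.0, -2.3, -172.3]
contact_force: [-0.2, 0.0, -3.7]
gripper_width: 0.0134
gripper_force: 60.0
```

Emit:
{"method": "play_rows", "body": {
  "rows": [
    {"slide": [-0.006, 0, 0], "delta_rot": [0, 0, 0], "fingers": -1},
    {"slide": [0, 0, 0], "delta_rot": [0, 0, 0], "fingers": -1}
  ]
}}

```text
time_s: 22.98
tcp_pos: [0.5006, 0.0217, 0.058]
eef_rot: [-180.0, -2.4, -172.3]
contact_force: [-2.3, 0.4, -3.2]
gripper_width: 0.0136
gripper_force: 60.0
```

```bash
python3 -c "
from h import *
stt()"
```

```text
22.975 tcp [0.5006 0.0217 0.058 ] [-180.    -2.4 -172.3] Fxt 2.2 Fyt 0.7 Fz -3.2 Mz 0.09 ring [0.6156 0.0372]
```

The x span of 12.9 mm matches the theory exactly, so the centre is at TCP x = 0.4940. Now the y check.

Emit:
{"method": "play_rows", "body": {
  "rows": [
    {"slide": [0.046, 0, 0], "delta_rot": [0, 0, 0], "fingers": -1},
    {"slide": [0, 0.045, 0], "delta_rot": [0, 0, 0], "fingers": -1},
    {"slide": [0, 0, 0], "delta_rot": [0, 0, 0], "fingers": -1},
    {"slide": [0, 0, 0], "delta_rot": [0, 0, 0], "fingers": -1}
  ]
}}

```text
time_s: 23.48
tcp_pos: [0.4939, 0.0278, 0.0586]
eef_rot: [-180.0, -2.3, -172.3]
contact_force: [0.4, -0.0, -3.4]
gripper_width: 0.0134
gripper_force: 60.0
```

```bash
python3 -c "
from h import *
stt()"
```

```text
23.475 tcp [0.4939 0.0278 0.0586] [-180.    -2.3 -172.3] Fxt -0.4 Fyt -0.1 Fz -3.4 Mz -0.00 ring [0.6088 0.0434]
```

Emit:
{"method": "play_rows", "body": {
  "rows": [
    {"slide": [0, -0.045, 0], "delta_rot": [0, 0, 0], "fingers": -1},
    {"slide": [0, -0.045, 0], "delta_rot": [0, 0, 0], "fingers": -1},
    {"slide": [0, 0, 0], "delta_rot": [0, 0, 0], "fingers": -1},
    {"slide": [0, 0, 0], "delta_rot": [0, 0, 0], "fingers": -1}
  ]
}}

```text
time_s: 23.98
tcp_pos: [0.4956, 0.0144, 0.0586]
eef_rot: [180.0, -2.3, -172.3]
contact_force: [0.6, 2.9, -3.2]
gripper_width: 0.0134
gripper_force: 60.1
```

```bash
python3 -c "
from h import *
stt()"
```

```text
23.975 tcp [0.4956 0.0144 0.0586] [ 180.    -2.3 -172.3] Fxt -0.9 Fyt 2.8 Fz -3.2 Mz 0.28 ring [0.6106 0.0299]
```

Emit:
{"method": "play_rows", "body": {
  "rows": [
    {"slide": [0, 0.045, 0], "delta_rot": [0, 0, 0], "fingers": -1},
    {"slide": [0, 0.055, 0], "delta_rot": [0, 0, 0], "fingers": -1},
    {"slide": [0, 0, 0], "delta_rot": [0, 0, 0], "fingers": -1},
    {"slide": [0, 0, 0], "delta_rot": [0, 0, 0], "fingers": -1}
  ]
}}

```text
time_s: 24.48
tcp_pos: [0.4932, 0.029, 0.0585]
eef_rot: [-180.0, -2.3, -172.3]
contact_force: [0.5, -2.5, -3.6]
gripper_width: 0.0135
gripper_force: 60.1
```

Emit:
{"method": "play_rows", "body": {
  "rows": [
    {"slide": [0, 0.008, 0], "delta_rot": [0, 0, 0], "fingers": -1},
    {"slide": [0, 0, 0], "delta_rot": [0, 0, 0], "fingers": -1}
  ]
}}

```text
time_s: 24.72
tcp_pos: [0.4931, 0.03, 0.0585]
eef_rot: [-180.0, -2.3, -172.3]
contact_force: [1.6, -4.6, -3.6]
gripper_width: 0.0131
gripper_force: 60.3
```

```bash
python3 -c "
from h import *
stt()"
```

```text
24.725 tcp [0.4931 0.03   0.0585] [-180.    -2.3 -172.3] Fxt -0.9 Fyt -4.8 Fz -3.6 Mz -0.40 ring [0.6081 0.0455]
```

Emit:
{"method": "play_rows", "body": {
  "rows": [
    {"slide": [0, -0.058, 0], "delta_rot": [0, 0, 0], "fingers": -1},
    {"slide": [0, 0, 0.012], "delta_rot": [0, 0, 0], "fingers": -1},
    {"slide": [0, 0, 0.012], "delta_rot": [0, 0, 0], "fingers": -1},
    {"slide": [0, 0, 0], "delta_rot": [0, 0, 0], "fingers": -1}
  ]
}}

```text
time_s: 25.22
tcp_pos: [0.4942, 0.0218, 0.0547]
eef_rot: [-180.0, -2.3, -172.3]
contact_force: [-0.2, 0.2, -3.8]
gripper_width: 0.0134
gripper_force: 60.0
```

Emit:
{"method": "play_rows", "body": {
  "rows": [
    {"slide": [0, 0, 0.008], "delta_rot": [0, 0, 0], "fingers": -1},
    {"slide": [0, 0, 0.006], "delta_rot": [0, 0, 0], "fingers": -1},
    {"slide": [0, 0, 0], "delta_rot": [0, 0, 0], "fingers": -1}
  ]
}}

```text
time_s: 25.6
tcp_pos: [0.4942, 0.0217, 0.0528]
eef_rot: [-180.0, -2.3, -172.3]
contact_force: [-0.1, -0.2, -4.2]
gripper_width: 0.0133
gripper_force: 60.0
```

Emit:
{"method": "play_rows", "body": {
  "rows": [
    {"slide": [0, 0, 0.007], "delta_rot": [0, 0, 0], "fingers": -1},
    {"slide": [0.002, 0, 0], "delta_rot": [0, 0.3, 0], "fingers": -1},
    {"slide": [0, 0, 0], "delta_rot": [0, 0, 0], "fingers": -1}
  ]
}}

```text
time_s: 25.98
tcp_pos: [0.494, 0.0216, 0.0516]
eef_rot: [-180.0, -3.7, -172.3]
contact_force: [-0.9, 0.0, -4.0]
gripper_width: 0.0135
gripper_force: 60.0
```

```bash
python3 -c "
from h import *
stt()"
```

```text
25.975 tcp [0.494  0.0216 0.0516] [-180.    -3.7 -172.3] Fxt 0.9 Fyt 0.1 Fz -4.0 Mz 0.04 ring [0.6089 0.0371]
```

Emit:
{"method": "play_rows", "body": {
  "rows": [
    {"slide": [0, 0, 0.01], "delta_rot": [0, 0, 0], "fingers": -1},
    {"slide": [0, 0, 0], "delta_rot": [0, 0, 0], "fingers": -1}
  ]
}}

```text
time_s: 26.22
tcp_pos: [0.4937, 0.0215, 0.0501]
eef_rot: [-180.0, -3.7, -172.3]
contact_force: [0.1, 0.3, -4.2]
gripper_width: 0.0132
gripper_force: 60.0
```

Emit:
{"method": "play_rows", "body": {
  "rows": [
    {"slide": [0, 0, 0.01], "delta_rot": [0, 0, 0], "fingers": -1},
    {"slide": [0, 0, 0], "delta_rot": [0, 0, 0], "fingers": -1}
  ]
}}

```text
time_s: 26.48
tcp_pos: [0.4936, 0.0216, 0.0487]
eef_rot: [-180.0, -3.7, -172.3]
contact_force: [-1.1, 0.7, -4.2]
gripper_width: 0.0131
gripper_force: 60.0
```

Emit:
{"method": "play_rows", "body": {
  "rows": [
    {"slide": [0, 0, 0.01], "delta_rot": [0, 0, 0], "fingers": -1},
    {"slide": [0, 0, 0], "delta_rot": [0, 0, 0], "fingers": -1}
  ]
}}

```text
time_s: 26.72
tcp_pos: [0.4936, 0.0216, 0.0472]
eef_rot: [-180.0, -3.7, -172.3]
contact_force: [0.1, -0.9, -3.1]
gripper_width: 0.0134
gripper_force: 60.0
```

```bash
python3 -c "
from h import *
stt()"
```

```text
26.725 tcp [0.4936 0.0216 0.0472] [-180.    -3.7 -172.3] Fxt -0.0 Fyt -0.9 Fz -3.1 Mz 0.01 ring [0.6085 0.0371]
```

Emit:
{"method": "play_rows", "body": {
  "rows": [
    {"slide": [0, 0, 0.01], "delta_rot": [0, 0, 0], "fingers": -1},
    {"slide": [0, 0, 0], "delta_rot": [0, 0, 0], "fingers": -1}
  ]
}}

```text
time_s: 26.98
tcp_pos: [0.4935, 0.0216, 0.0457]
eef_rot: [-180.0, -3.7, -172.3]
contact_force: [0.3, -0.5, -3.9]
gripper_width: 0.0135
gripper_force: 60.0
```

Emit:
{"method": "play_rows", "body": {
  "rows": [
    {"slide": [0, 0, 0.01], "delta_rot": [0, 0, 0], "fingers": -1},
    {"slide": [0, 0, 0], "delta_rot": [0, 0, 0], "fingers": -1}
  ]
}}

```text
time_s: 27.22
tcp_pos: [0.4935, 0.0216, 0.0442]
eef_rot: [-180.0, -3.6, -172.3]
contact_force: [0.7, 0.2, -3.7]
gripper_width: 0.0135
gripper_force: 60.0
```

```bash
python3 - <<'E'
from h import *
stt()
o=[]
c=r.capture("side")
cv2.imwrite("pics/h6.png",cv2.resize(c["image"][165:210,205:265],(800,600),interpolation=cv2.INTER_CUBIC))
h=cv2.cvtColor(c["image"],cv2.COLOR_BGR2HSV).astype(int)
m=((h[...,1]<60)&(h[...,2]>75)).astype(np.uint8)
for v in range(180,202):print(v,''.join('#' if x else '.' for x in m[v,214:245]))
for z in(.046,.050,.055,.06,.065):
  q=np.array([proj(c,[.6096+.0255*np.cos(w),.0373+.0255*np.sin(w),z+.014]) for w in np.linspace(0,6.28,90)]);print(z,q.min(0).round(1),q.max(0).round(1))
E
```

```text
27.225 tcp [0.4935 0.0216 0.0442] [-180.    -3.6 -172.3] Fxt -0.7 Fyt 0.1 Fz -3.7 Mz 0.03 ring [0.6084 0.0371]
180 ...............................
181 ...............................
182 ...............................
183 ...............................
184 ...............................
185 ...............................
186 ...............................
187 ...............................
188 ............######.............
189 ..........##########...........
190 ........#############..........
191 ........##############.........
192 .......###..#####..#####.......
193 .......###..#####...######.....
194 .......###.........#########...
195 .......####.......##########...
196 .......#######...###########...
197 ........###################....
198 ........#.#########.#######....
199 ..........########.............
200 ............#####...........##.
201 ............................###
0.046 [221.4 187.8] [236.7 198.2]
0.05 [221.4 186.9] [236.6 197.3]
0.055 [221.3 185.8] [236.6 196.2]
0.06 [221.2 184.7] [236.6 195.1]
0.065 [221.2 183.6] [236.6 194. ]
```

It's sliding freely down over the nut: the ring underside is at about 50 mm. Continuing to the flange.

Emit:
{"method": "play_rows", "body": {
  "rows": [
    {"slide": [0, 0, 0.01], "delta_rot": [0, 0, 0], "fingers": -1},
    {"slide": [0, 0, 0], "delta_rot": [0, 0, 0], "fingers": -1}
  ]
}}

```text
time_s: 27.52
tcp_pos: [0.4935, 0.0216, 0.0428]
eef_rot: [-180.0, -3.6, -172.3]
contact_force: [0.4, 0.1, -2.3]
gripper_width: 0.0133
gripper_force: 60.0
```

Emit:
{"method": "play_rows", "body": {
  "rows": [
    {"slide": [0, 0, 0.01], "delta_rot": [0, 0, 0], "fingers": -1},
    {"slide": [0, 0, 0], "delta_rot": [0, 0, 0], "fingers": -1}
  ]
}}

```text
time_s: 27.78
tcp_pos: [0.4934, 0.0216, 0.0413]
eef_rot: [-180.0, -3.6, -172.3]
contact_force: [1.5, 1.5, -3.3]
gripper_width: 0.0133
gripper_force: 60.0
```

Emit:
{"method": "play_rows", "body": {
  "rows": [
    {"slide": [0, 0, 0.01], "delta_rot": [0, 0, 0], "fingers": -1},
    {"slide": [0, 0, 0], "delta_rot": [0, 0, 0], "fingers": -1}
  ]
}}

```text
time_s: 28.02
tcp_pos: [0.4933, 0.0216, 0.0398]
eef_rot: [-180.0, -3.6, -172.3]
contact_force: [1.5, -0.0, -2.8]
gripper_width: 0.0135
gripper_force: 60.0
```

Emit:
{"method": "play_rows", "body": {
  "rows": [
    {"slide": [0, 0, 0.01], "delta_rot": [0, 0, 0], "fingers": -1},
    {"slide": [0, 0, 0], "delta_rot": [0, 0, 0], "fingers": -1}
  ]
}}

```text
time_s: 28.28
tcp_pos: [0.4934, 0.0216, 0.0385]
eef_rot: [-180.0, -3.6, -172.3]
contact_force: [1.8, 0.6, -1.3]
gripper_width: 0.0132
gripper_force: 60.0
```

Emit:
{"method": "play_rows", "body": {
  "rows": [
    {"slide": [0, 0, 0.006], "delta_rot": [0, 0, 0], "fingers": -1},
    {"slide": [-0.0025, 0.0623, 0], "delta_rot": [-0.064, 0, 1], "fingers": -1},
    {"slide": [-0.0025, 0.0623, 0], "delta_rot": [-0.064, 0, 1], "fingers": -1},
    {"slide": [-0.0025, 0.0623, 0], "delta_rot": [-0.064, 0, 1], "fingers": -1}
  ]
}}

```text
time_s: 28.78
tcp_pos: [0.493, 0.0497, 0.0376]
eef_rot: [-180.0, -3.6, 173.8]
contact_force: [2.7, -1.1, -0.5]
gripper_width: 0.0136
gripper_force: 60.0
```

```bash
python3 -c "
from h import *
stt()"
```

```text
28.775 tcp [0.493  0.0497 0.0376] [-180.    -3.6  173.8] Fxt -2.8 Fyt -0.8 Fz -0.5 Mz 0.17 ring [0.6083 0.0372]
```

Emit:
{"method": "play_rows", "body": {
  "rows": [
    {"slide": [-0.0025, 0.0623, 0], "delta_rot": [-0.064, 0, 1], "fingers": -1},
    {"slide": [-0.0025, 0.0623, 0], "delta_rot": [-0.064, 0, 1], "fingers": -1},
    {"slide": [-0.0025, 0.0623, 0], "delta_rot": [-0.064, 0, 1], "fingers": -1}
  ]
}}

```text
time_s: 29.15
tcp_pos: [0.499, 0.0771, 0.0375]
eef_rot: [-180.0, -3.6, 160.0]
contact_force: [0.8, 0.2, 1.3]
gripper_width: 0.0136
gripper_force: 60.0
```

```bash
python3 -c "
from h import *
stt()"
```

```text
29.15 tcp [0.499  0.0771 0.0375] [-180.    -3.6  160. ] Fxt -0.7 Fyt 0.5 Fz 1.3 Mz 0.21 ring [0.608  0.0374]
```

The ring is seated and the nut is running at about 0.2 N m. I'm finishing this swing and lifting off.

Emit:
{"method": "play_rows", "body": {
  "rows": [
    {"slide": [-0.0025, 0.0623, 0], "delta_rot": [-0.064, 0, 1], "fingers": -1},
    {"slide": [-0.0025, 0.0623, 0], "delta_rot": [-0.064, 0, 1], "fingers": -1},
    {"slide": [0, 0, 0], "delta_rot": [0, 0, 0], "fingers": -1}
  ]
}}

```text
time_s: 29.52
tcp_pos: [0.5066, 0.0943, 0.0373]
eef_rot: [180.0, -3.7, 151.0]
contact_force: [-0.3, 2.8, 0.7]
gripper_width: 0.0135
gripper_force: 60.0
```

```bash
python3 -c "
from h import *
stt()"
```

```text
29.525 tcp [0.5066 0.0943 0.0373] [180.   -3.7 151. ] Fxt 1.6 Fyt 2.3 Fz 0.7 Mz 0.25 ring [0.6081 0.0381]
```

Emit:
{"method": "play_rows", "body": {
  "rows": [
    {"slide": [0, -0.027, 0], "delta_rot": [0.028, 0, -0.44], "fingers": -1},
    {"slide": [0.003, 0, -0.05], "delta_rot": [0, 0, 0], "fingers": -1},
    {"slide": [0.003, 0, -0.05], "delta_rot": [0, 0, 0], "fingers": -1},
    {"slide": [0.003, 0, -0.06], "delta_rot": [0, 0, 0], "fingers": -1},
    {"slide": [0, 0, 0], "delta_rot": [0, 0, 0], "fingers": -1}
  ]
}}

```text
time_s: 30.15
tcp_pos: [0.5047, 0.09, 0.062]
eef_rot: [180.0, -3.6, 152.9]
contact_force: [0.3, -1.0, -3.2]
gripper_width: 0.0131
gripper_force: 60.0
```

```bash
python3 -c "
from h import *
stt()"
```

```text
30.15 tcp [0.5047 0.09   0.062 ] [180.   -3.6 152.9] Fxt -0.8 Fyt -0.8 Fz -3.2 Mz 0.01 ring [0.608  0.0372]
```

Emit:
{"method": "play_rows", "body": {
  "rows": [
    {"slide": [-0.0022, -0.058, 0], "delta_rot": [0.06, 0, -0.935], "fingers": -1},
    {"slide": [-0.0022, -0.058, 0], "delta_rot": [0.06, 0, -0.935], "fingers": -1},
    {"slide": [-0.0022, -0.058, 0], "delta_rot": [0.06, 0, -0.935], "fingers": -1},
    {"slide": [-0.0022, -0.058, 0], "delta_rot": [0.06, 0, -0.935], "fingers": -1},
    {"slide": [-0.0022, -0.058, 0], "delta_rot": [0.06, 0, -0.935], "fingers": -1},
    {"slide": [-0.0022, -0.058, 0], "delta_rot": [0.06, 0, -0.935], "fingers": -1},
    {"slide": [-0.0022, -0.058, 0], "delta_rot": [0.06, 0, -0.935], "fingers": -1}
  ]
}}

```text
time_s: 31.02
tcp_pos: [0.4915, 0.0306, 0.0608]
eef_rot: [-180.0, -3.7, -176.9]
contact_force: [-0.3, -0.4, -3.3]
gripper_width: 0.0134
gripper_force: 60.0
```

Emit:
{"method": "play_rows", "body": {
  "rows": [
    {"slide": [-0.0022, -0.058, 0], "delta_rot": [0.06, 0, -0.935], "fingers": -1},
    {"slide": [-0.0022, -0.058, 0], "delta_rot": [0.06, 0, -0.935], "fingers": -1},
    {"slide": [-0.0022, -0.058, 0], "delta_rot": [0.06, 0, -0.935], "fingers": -1},
    {"slide": [-0.0022, -0.058, 0], "delta_rot": [0.06, 0, -0.935], "fingers": -1},
    {"slide": [-0.0022, -0.058, 0], "delta_rot": [0.06, 0, -0.935], "fingers": -1},
    {"slide": [-0.0022, -0.058, 0], "delta_rot": [0.06, 0, -0.935], "fingers": -1},
    {"slide": [-0.0022, -0.058, 0], "delta_rot": [0.06, 0, -0.935], "fingers": -1},
    {"slide": [0, 0, 0], "delta_rot": [0, 0, 0], "fingers": -1}
  ]
}}

```text
time_s: 32.02
tcp_pos: [0.5104, -0.0266, 0.0606]
eef_rot: [-180.0, -3.7, -147.0]
contact_force: [-0.2, 0.5, -3.5]
gripper_width: 0.0132
gripper_force: 60.0
```

```bash
cat >> h.py <<'E'
def adj(C,yaw,L=.1165):
    "world-level correction in tool axes to put the ring over C at yaw"
    s=r.get_state();a=np.radians(yaw);q=np.array([C[0]+L*np.cos(a),C[1]+L*np.sin(a),s["tcp_pos"][2]])
    A=Ro.from_euler("xyz",s["eef_rot"],degrees=True);print("slide",(A.inv().apply(q-s["tcp_pos"])/.15).round(4),"drz",round(-np.radians((yaw-s["eef_rot"][2]+180)%360-180)/.08,3))
E
python3 -c "
from h import *
stt();adj([.6088,.0372],-147.1)"
```

```text
32.025 tcp [ 0.5104 -0.0266  0.0606] [-180.    -3.7 -147. ] Fxt -0.1 Fyt 0.6 Fz -3.5 Mz -0.04 ring [0.6077 0.0366]
slide [-0.005   0.0009 -0.0003] drz 0.023
```

Emit:
{"method": "play_rows", "body": {
  "rows": [
    {"slide": [-0.005, 0.001, 0], "delta_rot": [0, 0, 0], "fingers": -1},
    {"slide": [-0.0015, 0, 0.022], "delta_rot": [0, 0, 0], "fingers": -1},
    {"slide": [-0.0015, 0, 0.022], "delta_rot": [0, 0, 0], "fingers": -1},
    {"slide": [0, 0, 0], "delta_rot": [0, 0, 0], "fingers": -1}
  ]
}}

```text
time_s: 32.52
tcp_pos: [0.5115, -0.0255, 0.0541]
eef_rot: [-180.0, -3.7, -146.9]
contact_force: [0.3, -0.3, -2.9]
gripper_width: 0.0133
gripper_force: 60.0
```

Emit:
{"method": "play_rows", "body": {
  "rows": [
    {"slide": [-0.001, 0, 0.02], "delta_rot": [0, 0, 0], "fingers": -1},
    {"slide": [0, 0, 0], "delta_rot": [0, 0, 0], "fingers": -1}
  ]
}}

```text
time_s: 32.78
tcp_pos: [0.5118, -0.0255, 0.0515]
eef_rot: [-180.0, -3.6, -146.9]
contact_force: [-0.5, -1.5, 1.1]
gripper_width: 0.0131
gripper_force: 60.0
```

```bash
python3 -c "
from h import *
stt()"
```

```text
32.775 tcp [ 0.5118 -0.0255  0.0515] [-180.    -3.6 -146.9] Fxt 1.2 Fyt -1.0 Fz 1.1 Mz -0.08 ring [0.609  0.0378]
```

Emit:
{"method": "play_rows", "body": {
  "rows": [
    {"slide": [0.0055, 0, -0.006], "delta_rot": [0, 0, 0], "fingers": -1},
    {"slide": [0, 0, 0], "delta_rot": [0, 0, 0], "fingers": -1}
  ]
}}

```text
time_s: 33.02
tcp_pos: [0.511, -0.0259, 0.0525]
eef_rot: [-180.0, -3.6, -146.9]
contact_force: [0.4, -0.7, -1.4]
gripper_width: 0.0133
gripper_force: 60.0
```

Emit:
{"method": "play_rows", "body": {
  "rows": [
    {"slide": [0, 0.0233, 0], "delta_rot": [0, 0, 0.375], "fingers": -1},
    {"slide": [0, 0, 0], "delta_rot": [0, 0, 0], "fingers": -1}
  ]
}}

```text
time_s: 33.28
tcp_pos: [0.5089, -0.0229, 0.0523]
eef_rot: [-179.9, -3.7, -148.7]
contact_force: [0.1, -0.8, -2.0]
gripper_width: 0.0131
gripper_force: 60.0
```

Emit:
{"method": "play_rows", "body": {
  "rows": [
    {"slide": [0, -0.0233, 0], "delta_rot": [0, 0, -0.375], "fingers": -1},
    {"slide": [0, -0.0233, 0], "delta_rot": [0, 0, -0.375], "fingers": -1},
    {"slide": [0, 0, 0], "delta_rot": [0, 0, 0], "fingers": -1}
  ]
}}

```text
time_s: 33.65
tcp_pos: [0.5128, -0.0292, 0.0522]
eef_rot: [179.9, -3.7, -145.2]
contact_force: [0.5, -0.3, -0.6]
gripper_width: 0.0136
gripper_force: 60.0
```

```bash
python3 -c "
from h import *
stt()"
```

```text
33.65 tcp [ 0.5128 -0.0292  0.0522] [ 179.9   -3.7 -145.2] Fxt -0.2 Fyt -0.5 Fz -0.6 Mz -0.06 ring [0.608 0.037]
```

Emit:
{"method": "play_rows", "body": {
  "rows": [
    {"slide": [0, 0.0466, 0], "delta_rot": [0, 0, 0.75], "fingers": -1},
    {"slide": [0, 0.0233, 0], "delta_rot": [0, 0, 0.375], "fingers": -1},
    {"slide": [0, 0, 0], "delta_rot": [0, 0, 0], "fingers": -1}
  ]
}}

```text
time_s: 34.02
tcp_pos: [0.507, -0.0201, 0.0524]
eef_rot: [-179.8, -3.6, -150.3]
contact_force: [0.9, -1.1, -1.4]
gripper_width: 0.013
gripper_force: 60.0
```

Emit:
{"method": "play_rows", "body": {
  "rows": [
    {"slide": [0, 0.0233, 0], "delta_rot": [0, 0, 0.375], "fingers": -1},
    {"slide": [0, 0, 0], "delta_rot": [0, 0, 0], "fingers": -1}
  ]
}}

```text
time_s: 34.28
tcp_pos: [0.5053, -0.017, 0.0523]
eef_rot: [-179.6, -3.6, -152.1]
contact_force: [1.0, -0.2, -0.6]
gripper_width: 0.0135
gripper_force: 60.0
```

Emit:
{"method": "play_rows", "body": {
  "rows": [
    {"slide": [0, 0.0233, 0], "delta_rot": [0, 0, 0.375], "fingers": -1},
    {"slide": [0, 0, 0], "delta_rot": [0, 0, 0], "fingers": -1}
  ]
}}

```text
time_s: 34.52
tcp_pos: [0.5036, -0.0139, 0.0523]
eef_rot: [-179.5, -3.6, -153.8]
contact_force: [1.1, 0.2, -1.6]
gripper_width: 0.0134
gripper_force: 60.0
```

```bash
python3 -c "
from h import *
stt()"
```

```text
34.525 tcp [ 0.5036 -0.0139  0.0523] [-179.5   -3.6 -153.8] Fxt -1.0 Fyt -0.3 Fz -1.6 Mz -0.05 ring [0.6077 0.0373]
```

```bash
python3 - <<'E'
from h import *
s=r.get_state();A=Ro.from_euler("xyz",s["eef_rot"],degrees=True);B=Ro.from_euler("xyz",[180,-3.6,-146.8],degrees=True)
# keep nose-down tilt about the new handle axis
print((A.inv().apply(np.array([.5117,-.0264,.0545])-s["tcp_pos"])/.15).round(4),((A.inv()*B).as_rotvec()/.08).round(3))
E
```

```text
[-0.0105 -0.0987 -0.0143] [-0.005 -0.009 -1.529]
```

Emit:
{"method": "play_rows", "body": {
  "rows": [
    {"slide": [0, 0, -0.015], "delta_rot": [0, 0, 0], "fingers": -1},
    {"slide": [-0.005, -0.049, 0], "delta_rot": [0, 0, -0.765], "fingers": -1},
    {"slide": [-0.0055, -0.0495, 0], "delta_rot": [0, 0, -0.765], "fingers": -1},
    {"slide": [0, 0, 0], "delta_rot": [0, 0, 0], "fingers": -1},
    {"slide": [0, 0, 0.017], "delta_rot": [0, 0, 0], "fingers": -1},
    {"slide": [0, 0, 0], "delta_rot": [0, 0, 0], "fingers": -1}
  ]
}}

```text
time_s: 35.28
tcp_pos: [0.5113, -0.0264, 0.0516]
eef_rot: [180.0, -3.7, -146.8]
contact_force: [0.5, -1.0, -4.5]
gripper_width: 0.0132
gripper_force: 60.0
```

```bash
python3 -c "
from h import *
stt()"
```

```text
35.275 tcp [ 0.5113 -0.0264  0.0516] [ 180.    -3.7 -146.8] Fxt 0.1 Fyt -1.1 Fz -4.5 Mz -0.08 ring [0.6084 0.037 ]
```

Emit:
{"method": "play_rows", "body": {
  "rows": [
    {"slide": [-0.0045, 0, 0.002], "delta_rot": [0, 0, 0], "fingers": -1},
    {"slide": [0, 0, 0], "delta_rot": [0, 0, 0], "fingers": -1}
  ]
}}

```text
time_s: 35.52
tcp_pos: [0.5119, -0.0261, 0.0515]
eef_rot: [180.0, -3.7, -146.8]
contact_force: [-0.5, -3.0, -4.0]
gripper_width: 0.0132
gripper_force: 60.0
```

Emit:
{"method": "play_rows", "body": {
  "rows": [
    {"slide": [0, -0.006, 0], "delta_rot": [0, 0, 0], "fingers": -1},
    {"slide": [0, 0, 0], "delta_rot": [0, 0, 0], "fingers": -1}
  ]
}}

```text
time_s: 35.78
tcp_pos: [0.5127, -0.0268, 0.0516]
eef_rot: [-180.0, -3.7, -146.8]
contact_force: [-0.5, -1.2, -3.4]
gripper_width: 0.0135
gripper_force: 60.0
```

```bash
python3 -c "
from h import *
stt()"
```

```text
35.775 tcp [ 0.5127 -0.0268  0.0516] [-180.    -3.7 -146.8] Fxt 1.0 Fyt -0.7 Fz -3.4 Mz -0.01 ring [0.6098 0.0367]
```

It dropped in. Lowering to the flange.

Emit:
{"method": "play_rows", "body": {
  "rows": [
    {"slide": [0.003, 0.003, 0], "delta_rot": [0, 0, 0], "fingers": -1},
    {"slide": [-0.001, 0, 0.015], "delta_rot": [0, 0, 0], "fingers": -1},
    {"slide": [-0.001, 0, 0.015], "delta_rot": [0, 0, 0], "fingers": -1},
    {"slide": [0, 0, 0], "delta_rot": [0, 0, 0], "fingers": -1}
  ]
}}

```text
time_s: 36.28
tcp_pos: [0.5122, -0.0266, 0.0469]
eef_rot: [-180.0, -3.7, -146.8]
contact_force: [-1.1, -0.4, -3.8]
gripper_width: 0.0133
gripper_force: 60.0
```

Emit:
{"method": "play_rows", "body": {
  "rows": [
    {"slide": [-0.001, 0, 0.015], "delta_rot": [0, 0, 0], "fingers": -1},
    {"slide": [-0.001, 0, 0.015], "delta_rot": [0, 0, 0], "fingers": -1},
    {"slide": [0, 0, 0], "delta_rot": [0, 0, 0], "fingers": -1}
  ]
}}

```text
time_s: 36.65
tcp_pos: [0.5121, -0.0267, 0.0424]
eef_rot: [-180.0, -3.7, -146.8]
contact_force: [-0.1, -0.4, -3.0]
gripper_width: 0.0131
gripper_force: 60.0
```

Emit:
{"method": "play_rows", "body": {
  "rows": [
    {"slide": [-0.001, 0, 0.015], "delta_rot": [0, 0, 0], "fingers": -1},
    {"slide": [-0.001, 0, 0.015], "delta_rot": [0, 0, 0], "fingers": -1},
    {"slide": [0, 0, 0], "delta_rot": [0, 0, 0], "fingers": -1}
  ]
}}

```text
time_s: 37.02
tcp_pos: [0.5124, -0.0267, 0.0382]
eef_rot: [-180.0, -3.7, -146.8]
contact_force: [-2.1, -1.2, -0.7]
gripper_width: 0.0134
gripper_force: 60.0
```

```bash
python3 -c "
from h import *
stt()"
```

```text
37.025 tcp [ 0.5124 -0.0267  0.0382] [-180.    -3.7 -146.8] Fxt 2.4 Fyt 0.1 Fz -0.7 Mz -0.01 ring [0.6094 0.0369]
```

Emit:
{"method": "play_rows", "body": {
  "rows": [
    {"slide": [0.005, 0.0623, 0.004], "delta_rot": [-0.064, 0, 1], "fingers": -1},
    {"slide": [-0.0025, 0.0623, 0], "delta_rot": [-0.064, 0, 1], "fingers": -1},
    {"slide": [-0.0025, 0.0623, 0], "delta_rot": [-0.064, 0, 1], "fingers": -1},
    {"slide": [-0.0025, 0.0623, 0], "delta_rot": [-0.064, 0, 1], "fingers": -1}
  ]
}}

```text
time_s: 37.52
tcp_pos: [0.4966, 0.0071, 0.0379]
eef_rot: [-180.0, -3.6, -165.3]
contact_force: [0.5, -1.0, -0.8]
gripper_width: 0.0136
gripper_force: 60.0
```

```bash
python3 -c "
from h import *
stt()"
```

```text
37.525 tcp [0.4966 0.0071 0.0379] [-180.    -3.6 -165.3] Fxt -0.2 Fyt -1.0 Fz -0.8 Mz 0.13 ring [0.6088 0.0366]
```

Emit:
{"method": "play_rows", "body": {
  "rows": [
    {"slide": [-0.0025, 0.0623, 0], "delta_rot": [-0.064, 0, 1], "fingers": -1},
    {"slide": [-0.0025, 0.0623, 0], "delta_rot": [-0.064, 0, 1], "fingers": -1},
    {"slide": [-0.0025, 0.0623, 0], "delta_rot": [-0.064, 0, 1], "fingers": -1}
  ]
}}

```text
time_s: 37.9
tcp_pos: [0.4925, 0.0342, 0.0378]
eef_rot: [-179.9, -3.6, -179.0]
contact_force: [0.3, -5.1, -0.1]
gripper_width: 0.0135
gripper_force: 60.1
```

```bash
python3 -c "
from h import *
stt()"
```

```text
37.9 tcp [0.4925 0.0342 0.0378] [-179.9   -3.6 -179. ] Fxt -0.2 Fyt -5.1 Fz -0.1 Mz 0.42 ring [0.6085 0.0362]
```

The strap is bearing: torque is about 0.9–1.0 N m. Small steps now.

Emit:
{"method": "play_rows", "body": {
  "rows": [
    {"slide": [0, 0, 0], "delta_rot": [0, 0, 0], "fingers": -1},
    {"slide": [0, 0, 0], "delta_rot": [0, 0, 0], "fingers": -1}
  ]
}}

```text
time_s: 38.15
tcp_pos: [0.4925, 0.0342, 0.0376]
eef_rot: [-180.0, -3.6, -178.8]
contact_force: [0.1, -3.7, 0.3]
gripper_width: 0.0136
gripper_force: 60.0
```

```bash
python3 -c "
from h import *
stt()"
```

```text
38.15 tcp [0.4925 0.0342 0.0376] [-180.    -3.6 -178.8] Fxt 0.0 Fyt -3.7 Fz 0.3 Mz 0.34 ring [0.6085 0.0366]
```

Emit:
{"method": "play_rows", "body": {
  "rows": [
    {"slide": [-0.0025, 0.0623, 0], "delta_rot": [-0.064, 0, 1], "fingers": -1},
    {"slide": [0, 0, 0], "delta_rot": [0, 0, 0], "fingers": -1}
  ]
}}

```text
time_s: 38.4
tcp_pos: [0.4926, 0.0436, 0.0375]
eef_rot: [-180.0, -3.6, 176.6]
contact_force: [-0.1, -4.5, 0.3]
gripper_width: 0.014
gripper_force: 60.0
```

```bash
python3 -c "
from h import *
stt()"
```

```text
38.4 tcp [0.4926 0.0436 0.0375] [-180.    -3.6  176.6] Fxt -0.2 Fyt -4.5 Fz 0.3 Mz 0.39 ring [0.6084 0.0367]
```

Emit:
{"method": "play_rows", "body": {
  "rows": [
    {"slide": [-0.0025, 0.0623, 0], "delta_rot": [-0.064, 0, 1], "fingers": -1},
    {"slide": [0, 0, 0], "delta_rot": [0, 0, 0], "fingers": -1}
  ]
}}

```text
time_s: 38.65
tcp_pos: [0.4933, 0.0528, 0.0374]
eef_rot: [-180.0, -3.7, 172.1]
contact_force: [-0.9, -5.2, 1.2]
gripper_width: 0.0138
gripper_force: 60.1
```

```bash
python3 -c "
from h import *
stt()"
```

```text
38.65 tcp [0.4933 0.0528 0.0374] [-180.    -3.7  172.1] Fxt 0.2 Fyt -5.3 Fz 1.2 Mz 0.40 ring [0.6082 0.0367]
```

Emit:
{"method": "play_rows", "body": {
  "rows": [
    {"slide": [-0.0025, 0.0623, 0], "delta_rot": [-0.064, 0, 1], "fingers": -1},
    {"slide": [0, 0, 0], "delta_rot": [0, 0, 0], "fingers": -1}
  ]
}}

```text
time_s: 38.9
tcp_pos: [0.4949, 0.0619, 0.0373]
eef_rot: [-180.0, -3.7, 167.5]
contact_force: [-0.1, -5.0, 2.5]
gripper_width: 0.0131
gripper_force: 60.1
```

```bash
python3 -c "
from h import *
stt()"
```

```text
38.9 tcp [0.4949 0.0619 0.0373] [-180.    -3.7  167.5] Fxt -1.0 Fyt -4.9 Fz 2.5 Mz 0.50 ring [0.6081 0.0368]
```

Emit:
{"method": "play_rows", "body": {
  "rows": [
    {"slide": [-0.0025, 0.0623, 0], "delta_rot": [-0.064, 0, 1], "fingers": -1},
    {"slide": [0, 0, 0], "delta_rot": [0, 0, 0], "fingers": -1}
  ]
}}

```text
time_s: 39.15
tcp_pos: [0.497, 0.0708, 0.0372]
eef_rot: [-180.0, -3.7, 162.9]
contact_force: [-0.8, -5.5, 2.3]
gripper_width: 0.0132
gripper_force: 60.1
```

```bash
python3 -c "
from h import *
stt()"
```

```text
39.15 tcp [0.497  0.0708 0.0372] [-180.    -3.7  162.9] Fxt -0.8 Fyt -5.4 Fz 2.3 Mz 0.56 ring [0.6079 0.0368]
```

Emit:
{"method": "play_rows", "body": {
  "rows": [
    {"slide": [0, 0, 0], "delta_rot": [0, 0, 0], "fingers": -1}
  ]
}}

```text
time_s: 39.28
tcp_pos: [0.497, 0.0706, 0.0372]
eef_rot: [-180.0, -3.7, 163.0]
contact_force: [-1.4, -4.2, 1.0]
gripper_width: 0.0133
gripper_force: 60.2
```

```bash
python3 -c "
from h import *
stt()"
```

```text
39.275 tcp [0.497  0.0706 0.0372] [-180.    -3.7  163. ] Fxt 0.1 Fyt -4.4 Fz 1.0 Mz 0.52 ring [0.6079 0.0367]
```

Emit:
{"method": "play_rows", "body": {
  "rows": [
    {"slide": [-0.0015, 0.039, 0], "delta_rot": [-0.04, 0, 0.62], "fingers": -1},
    {"slide": [0, 0, 0], "delta_rot": [0, 0, 0], "fingers": -1},
    {"slide": [0, 0, 0], "delta_rot": [0, 0, 0], "fingers": -1}
  ]
}}

```text
time_s: 39.65
tcp_pos: [0.4987, 0.076, 0.0371]
eef_rot: [-179.9, -3.7, 160.1]
contact_force: [-1.9, -4.7, 2.5]
gripper_width: 0.0133
gripper_force: 60.2
```

```bash
python3 - <<'E'
from h import *
stt();c=r.capture("side")
h=cv2.cvtColor(c["image"],cv2.COLOR_BGR2HSV).astype(int)
m=((h[...,1]<60)&(h[...,2]>75)).astype(np.uint8)
for v in range(184,203):print(v,''.join('#' if x else '.' for x in m[v,214:245]))
E
```

```text
39.65 tcp [0.4987 0.076  0.0371] [-179.9   -3.7  160.1] Fxt 0.2 Fyt -5.1 Fz 2.5 Mz 0.59 ring [0.6078 0.0366]
184 ...............................
185 ...............................
186 ...............................
187 ...............................
188 ..............................#
189 ...........#######............#
190 ..........##########...........
191 .........############..........
192 ........##..#####..###.........
193 .......###..####...###.........
194 .......###....##...###.........
195 .......###.........###.........
196 .......#####.......#...........
197 .......######..................
198 ........####...................
199 ........#......................
200 ...............................
201 ...............................
202 ...............................
```

Torque is about 1.2 N m and the ring is seated. I'm backing off within the play, lifting off, and carrying the spanner back.

Emit:
{"method": "play_rows", "body": {
  "rows": [
    {"slide": [0, -0.04, 0], "delta_rot": [0.04, 0, -0.65], "fingers": -1},
    {"slide": [0.003, 0, -0.05], "delta_rot": [0, 0, 0], "fingers": -1},
    {"slide": [0.003, 0, -0.05], "delta_rot": [0, 0, 0], "fingers": -1},
    {"slide": [0.006, 0, -0.1], "delta_rot": [0, 0, 0], "fingers": -1},
    {"slide": [0.012, 0, -0.2], "delta_rot": [0, 0, 0], "fingers": -1},
    {"slide": [0.012, 0, -0.2], "delta_rot": [0, 0, 0], "fingers": -1},
    {"slide": [0, 0, 0], "delta_rot": [0, 0, 0], "fingers": -1}
  ]
}}

```text
time_s: 40.58
tcp_pos: [0.4992, 0.0722, 0.1297]
eef_rot: [179.8, -3.5, 162.9]
contact_force: [0.0, 0.0, -3.5]
gripper_width: 0.013
gripper_force: 60.0
```

```bash
python3 - <<'E'
from h import *
stt();s=r.get_state()
plan(s["tcp_pos"],s["eef_rot"][2],[.429,-.295,s["tcp_pos"][2]],-179,8)
E
```

```text
40.575 tcp [0.4992 0.0722 0.1297] [179.8  -3.5 162.9] Fxt -0.0 Fyt 0.1 Fz -3.5 Mz 0.02 ring [0.6101 0.038 ]
[-0.0341, -0.3097, -0.0] -0.494
[-0.0218, -0.3108, -0.0] -0.494
[-0.0096, -0.3114, -0.0] -0.494
[0.0028, -0.3115, -0.0] -0.494
[0.0151, -0.3112, -0.0] -0.494
[0.0273, -0.3103, -0.0] -0.494
[0.0396, -0.309, -0.0] -0.494
[0.0518, -0.3072, -0.0] -0.494
```

Emit:
{"method": "play_rows", "body": {
  "rows": [
    {"slide": [-0.034, -0.31, 0], "delta_rot": [0.03, 0, -0.494], "fingers": -1},
    {"slide": [-0.022, -0.311, 0], "delta_rot": [0.03, 0, -0.494], "fingers": -1},
    {"slide": [-0.0096, -0.311, 0], "delta_rot": [0.03, 0, -0.494], "fingers": -1},
    {"slide": [0.003, -0.311, 0], "delta_rot": [0.03, 0, -0.494], "fingers": -1},
    {"slide": [0.015, -0.311, 0], "delta_rot": [0.03, 0, -0.494], "fingers": -1},
    {"slide": [0.027, -0.31, 0], "delta_rot": [0.03, 0, -0.494], "fingers": -1},
    {"slide": [0.04, -0.309, 0], "delta_rot": [0.03, 0, -0.494], "fingers": -1},
    {"slide": [0.052, -0.307, 0], "delta_rot": [0.03, 0, -0.494], "fingers": -1}
  ]
}}

```text
time_s: 41.58
tcp_pos: [0.4264, -0.2967, 0.1268]
eef_rot: [179.9, -3.7, -178.9]
contact_force: [0.7, 0.1, -3.1]
gripper_width: 0.0135
gripper_force: 60.0
```

Emit:
{"method": "play_rows", "body": {
  "rows": [
    {"slide": [0, 0, 0], "delta_rot": [0, 0, 0], "fingers": -1},
    {"slide": [-0.013, 0, 0.2], "delta_rot": [0, 0, 0], "fingers": -1},
    {"slide": [-0.013, 0, 0.2], "delta_rot": [0, 0, 0], "fingers": -1},
    {"slide": [-0.013, 0, 0.2], "delta_rot": [0, 0, 0], "fingers": -1},
    {"slide": [0, 0, 0], "delta_rot": [0, 0, 0], "fingers": -1}
  ]
}}

```text
time_s: 42.2
tcp_pos: [0.4271, -0.2949, 0.0363]
eef_rot: [179.9, -3.8, -179.0]
contact_force: [-0.3, 0.0, 2.3]
gripper_width: 0.0136
gripper_force: 60.0
```

```bash
python3 - <<'E'
from h import *
stt();o=[]
for n,b in(("top",(305,160,385,220)),("side",(255,130,335,190))):
    c=r.capture(n);o.append(cv2.resize(c["image"][b[1]:b[3],b[0]:b[2]],(400,300),interpolation=cv2.INTER_CUBIC))
cv2.imwrite("pics/p1.png",np.vstack(o))
E
```

```text
42.2 tcp [ 0.4271 -0.2949  0.0363] [ 179.9   -3.8 -179. ] Fxt 0.3 Fyt 0.0 Fz 2.3 Mz 0.02 ring [ 0.5431 -0.2929]
```

View pics/p1.png

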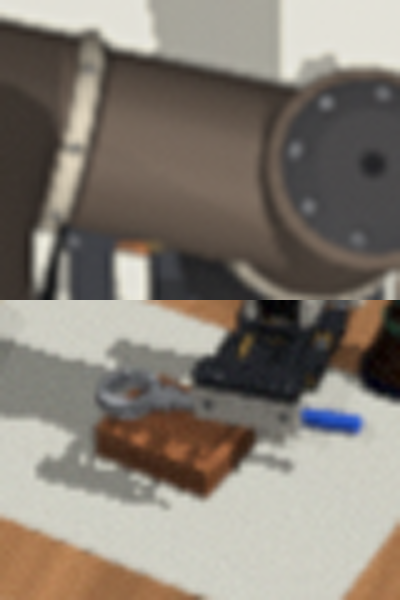

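The spanner is slightly nose-down in the grip, with the ring touching the rest first, because the preload lean was released when it came off the nut. I'll raise it a little, level the tool and lower again.

Emit:
{"method": "play_rows", "body": {
  "rows": [
    {"slide": [0, 0, -0.05], "delta_rot": [0, 0, 0], "fingers": -1},
    {"slide": [-0.005, 0, 0], "delta_rot": [0, -0.8, 0], "fingers": -1},
    {"slide": [-0.003, 0, 0], "delta_rot": [0, -0.6, 0], "fingers": -1},
    {"slide": [0, 0, 0.05], "delta_rot": [0, 0, 0], "fingers": -1},
    {"slide": [0, 0, 0.04], "delta_rot": [0, 0, 0], "fingers": -1},
    {"slide": [0, 0, 0], "delta_rot": [0, 0, 0], "fingers": -1}
  ]
}}

```text
time_s: 43.05
tcp_pos: [0.4295, -0.2955, 0.031]
eef_rot: [179.9, 2.7, -179.0]
contact_force: [-0.4, 0.5, -3.4]
gripper_width: 0.013
gripper_force: 60.0
```

Emit:
{"method": "play_rows", "body": {
  "rows": [
    {"slide": [0, 0, 0.02], "delta_rot": [0, 0, 0], "fingers": -1},
    {"slide": [0, 0, 0], "delta_rot": [0, 0, 0], "fingers": -1}
  ]
}}

```text
time_s: 43.3
tcp_pos: [0.4298, -0.2956, 0.0284]
eef_rot: [179.9, 2.7, -179.0]
contact_force: [0.2, 0.1, -3.6]
gripper_width: 0.0137
gripper_force: 60.0
```

Emit:
{"method": "play_rows", "body": {
  "rows": [
    {"slide": [0, 0, 0.014], "delta_rot": [0, 0, 0], "fingers": -1},
    {"slide": [0, 0, 0], "delta_rot": [0, 0, 0], "fingers": -1}
  ]
}}

```text
time_s: 43.55
tcp_pos: [0.43, -0.2957, 0.0266]
eef_rot: [179.9, 2.8, -179.0]
contact_force: [0.4, 0.1, -2.4]
gripper_width: 0.0136
gripper_force: 60.0
```

```bash
python3 -c "
from h import *
stt();print(r.get_state()['moment'])"
```

```text
43.55 tcp [ 0.43   -0.2957  0.0266] [ 179.9    2.8 -179. ] Fxt -0.4 Fyt 0.1 Fz -2.4 Mz -0.02 ring [ 0.546  -0.2937]
[-0.01532525  0.34244098 -0.02373635]
```

Emit:
{"method": "play_rows", "body": {
  "rows": [
    {"slide": [-0.005, 0, 0], "delta_rot": [0, -0.55, 0], "fingers": -1},
    {"slide": [0, 0, 0.02], "delta_rot": [0, 0, 0], "fingers": -1},
    {"slide": [0, 0, 0], "delta_rot": [0, 0, 0], "fingers": -1}
  ]
}}

```text
time_s: 43.92
tcp_pos: [0.4309, -0.2958, 0.0235]
eef_rot: [179.9, 5.2, -179.0]
contact_force: [0.0, -0.1, -3.2]
gripper_width: 0.0132
gripper_force: 60.0
```

Emit:
{"method": "play_rows", "body": {
  "rows": [
    {"slide": [0, 0, 0.012], "delta_rot": [0, 0, 0], "fingers": -1},
    {"slide": [0, 0, 0], "delta_rot": [0, 0, 0], "fingers": -1}
  ]
}}

```text
time_s: 44.18
tcp_pos: [0.4313, -0.2957, 0.0217]
eef_rot: [179.9, 5.3, -179.0]
contact_force: [-0.2, -0.6, -4.1]
gripper_width: 0.0131
gripper_force: 60.0
```

```bash
python3 -c "
from h import *
stt();print(r.get_state()['moment'])"
```

```text
44.175 tcp [ 0.4313 -0.2957  0.0217] [ 179.9    5.3 -179. ] Fxt 0.2 Fyt -0.6 Fz -4.1 Mz -0.01 ring [ 0.5473 -0.2937]
[-0.01631162  0.53768578 -0.00671875]
```

Emit:
{"method": "play_rows", "body": {
  "rows": [
    {"slide": [0, 0, 0.01], "delta_rot": [0, 0, 0], "fingers": -1},
    {"slide": [0, 0, 0], "delta_rot": [0, 0, 0], "fingers": -1}
  ]
}}

```text
time_s: 44.42
tcp_pos: [0.4314, -0.2958, 0.0209]
eef_rot: [180.0, 5.3, -179.0]
contact_force: [-2.7, 1.1, 3.5]
gripper_width: 0.0132
gripper_force: 60.0
```

Emit:
{"method": "play_rows", "body": {
  "rows": [
    {"slide": [0, 0, 0], "delta_rot": [0, 0, 0], "fingers": -0.4},
    {"slide": [0, 0, 0], "delta_rot": [0, 0, 0], "fingers": 0.0},
    {"slide": [0, 0, 0], "delta_rot": [0, 0, 0], "fingers": 0.0},
    {"slide": [0, 0, 0], "delta_rot": [0, 0, 0], "fingers": 0.0}
  ]
}}

```text
time_s: 44.92
tcp_pos: [0.4314, -0.2957, 0.0204]
eef_rot: [179.9, 5.3, -179.0]
contact_force: [0.5, -0.7, 0.2]
gripper_width: 0.0429
gripper_force: 0.0
```

Emit:
{"method": "play_rows", "body": {
  "rows": [
    {"slide": [0, 0, -0.1], "delta_rot": [0, 0, 0], "fingers": 0.0},
    {"slide": [0, 0, -0.3], "delta_rot": [0, 0, 0], "fingers": 0.0},
    {"slide": [0, 0, -0.4], "delta_rot": [0, 0, 0], "fingers": 0.0},
    {"slide": [0, 0, -0.4], "delta_rot": [0, 0, 0], "fingers": 0.0},
    {"slide": [0.2, -0.35, 0], "delta_rot": [0, 0, 0], "fingers": 0.0},
    {"slide": [0.2, -0.35, 0], "delta_rot": [0, 0, 0], "fingers": 0.0},
    {"slide": [0.2, -0.35, 0], "delta_rot": [0, 0, 0], "fingers": 0.0},
    {"slide": [0, 0, 0], "delta_rot": [0, 0, 0], "fingers": 0.0}
  ]
}}

```text
time_s: 45.92
tcp_pos: [0.3252, -0.4579, 0.1916]
eef_rot: [180.0, 5.3, -179.3]
contact_force: [1.0, 0.7, -0.1]
gripper_width: 0.044
gripper_force: 0.0
```

```bash
python3 - <<'E'
from h import *
stt();o=[]
for n,b in(("top",(225,120,385,240)),("side",(205,100,345,205))):
    c=r.capture(n);o.append(cv2.resize(c["image"][b[1]:b[3],b[0]:b[2]],(400,300),interpolation=cv2.INTER_CUBIC))
cv2.imwrite("pics/p2.png",np.vstack(o))
E
```

```text
45.925 tcp [ 0.3252 -0.4579  0.1916] [ 180.     5.3 -179.3] Fxt -1.0 Fyt 0.7 Fz -0.1 Mz -0.02 ring [ 0.4412 -0.4565]
```

View pics/p2.png

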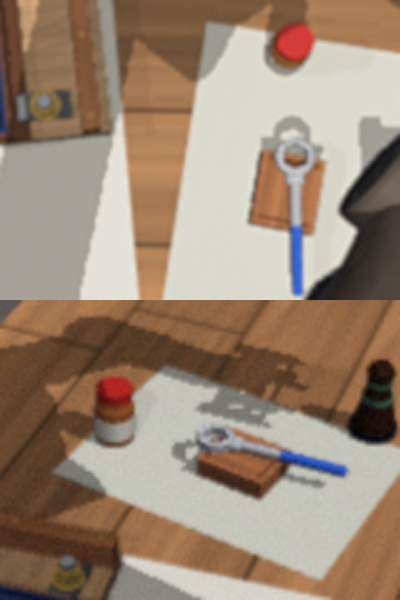

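The spanner lies flat on its rest as at the start, the jar and brush have not moved, and the gripper is clear. Handing in.

```bash
python3 -c "
from plant import r
print(r.close_job())"
```

```text
the job is handed in; nothing more can be done
None
```

I handed the job in at about 46 s with no verdict shown: the nut was pulled to about 1.2 N m by the wrist readings (strap force on the block not measured), the spanner lies flat back on its rest, and I viewed 11 pictures, one over the limit of 10.

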